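Change the test cartridge in the reader's spring-clip cradle

ROBOT

A 7-joint arm with a two-finger parallel gripper is mounted at the origin on the work surface. World frame = base frame: x ahead of the robot, y to its left, z up, the work surface at z = 0. Lengths are in m, angles in rad, forces in N, time in s.
With the tool pointing down it reaches from about 0.4 to 0.85 m from the base axis. Payload 10.4 kg.
Tool frame: the origin (TCP) lies between the finger pads; the fingertips stand tip_extent ahead of it and the grasp point (between the pads) lies 2 mm behind it (tip_extent is the distance from the TCP to the fingertips, in m); z points along the fingers, y is the direction in which the jaws open and shut (so a half turn about z gives the same grasp; the last joint's range is limited). The gripper opens to 87 mm and grips with 3 to 60 N. Pads are 19 mm wide; open, the fingers measure 117 mm over their backs; the gripper's body (75 mm by 190 mm) begins 51 mm behind the grasp point.
Start: joints at [1.17, 0.332, -0.065, 1.46, 0.022, 1.35, -0.088], TCP at [0.231, -0.581, 0.24] pointing down, gripper open.
Joint ranges: [-2.6, 2.6], [-0.5, 2.12], [-1.47, 1.34], [0.16, 2.42], [-1.27, 4.41], [0.06, 2.06], [-2.6, 2.6]. Speed limits (rad/s): [2.22, 2.22, 2.79, 2.79, 3.14, 3.14, 3.14].

INTERFACE

Orientations are given as a unit quaternion [x, y, z, w].
In Python, from bench import read_state, camera, camera_params, close_job, tip_extent gives the robot as it stands. The module is installed in compiled form; this text tells all that it offers.
- The arm moves only by the tool send_rows, never from a script. Its argument "steps" is a list of rows, each a list of 7 numbers: the turn, a rotation vector about the tool's x, y, z in degrees, then the shift along the tool's x, y, z in m, then the gripper's target within -1 to 1 (shut at 1, half-way at 0, fully open at -1). In form: [[ax, ay, az, x, y, z, jaw], ...]. A call has exactly 10 rows; each row shifts and turns the pose as measured when the row begins, along the tool's axes as they then stand; what a row does not reach is not made up. A row lasts 1/10 s, in which the tool goes at most 50 mm and 8.59 degrees, less where a joint would pass 70% of its speed; a pose out of reach is approached as far as the arm can. A call with a gripper value outside its range is refused whole. The fingers move at their own pace and stop on an object; "force" is the grip in N (left out, the last holds). Time passes only in rows, so rows that do not move let the fingers close, or fill a call up. It gives the time, the measured TCP pose, the force and the opening at its end, in the units of the state.
- read_state(): the state, without advancing time (a new reading comes with each control period).
- camera(name): name is "scene" or "top"; returns (picture, depth): 480x640x3 uint8, blue, green, red; 480x640 float32, m along the optical axis (not along the pixel's ray), 0 where there is no reading.
- camera_params(name): a dict with "camera_matrix" (3x3 intrinsics, pixels), "dist" ([k1, k2, p1, p2, k3] as OpenCV has them; the pictures are not rectified), "world_from_camera" (4x4, takes a point from camera to world coordinates). Camera axes: x right, y down, z forward; pixel columns grow to the right and rows downward; lengths in m; the calibration is good to about 2 mm. A picture is of the moment at which its call begins. camera_params takes no time and is no camera call.
- close_job(): hands the job in, once; it reports no verdict.
The state is a dict: "time": time; "joint_positions": joint angles; "joint_vel": joint speeds; "joint_torque": joint torques, N m; "ee_pos": TCP position; "eef_rot": TCP orientation; "ft_force": force on the tool from outside, world axes, zero at the start; "torque": the same for the moment, N m; "width": finger opening in m.
Only numpy, scipy, OpenCV 4.12 (cv2) and the standard library are available. Lean on these libraries where they do the work, as an engineer would, in place of code of your own. Each camera call takes 0.05 s, during which the arm holds its last target.

TASK

Pull the spent test cartridge out of the reader's sloping cradle and put it in the grey kidney dish. Then take the fresh eared cartridge from the black mat and push it into the cradle, ears in the slots, until the clips have snapped over both ears and it sits flat and fully home; let go of it. Leave the earless blank and everything else on the table where it is.

Things in the scene. Friction and masses are not known exactly. Their poses are not given: they have to be found in the camera images.
- cradle: Sloping cradle on the front of a white reader, fixed, 150 mm wide, housing 125 mm high behind it. Origin: centre of the flat seat, 68 mm above the table. z: seat normal, leaning 30 deg from vertical to the reader's front, which faces away from the robot or aslant; x up the slope, y level across. Seated: cartridge's underside at z = 0, ears along y. Pushing in takes 5 to 20 N along -z, pulling out 8 to 20 N along +z.
- slot_a (a point): Ear slot at the cradle's -y end; the point is 16 mm above the seat at y = -35 mm, mid-slot; axes as the cradle. Slot 19 mm wide (x) from |y| = 29.5 to its closed end at 40.5 mm, walls 16 to 18 mm high, closed end flared outwards up to 26 mm.
- slot_b (a point): The same slot at the +y end (y = +35 mm). Both x sides of each slot carry a steel spring leaf: mouth 24 mm wide at 21 mm above the seat, narrowing to 12 mm at 9 mm, widening below, so it snaps over an ear. Each leaf yields 1 mm per 1.5 N.
- spent_mid (a point): White test cartridge, 60 g: plate 36 (x) x 52 (y) x 8 mm, an ear 16 (x) x 11 (y) x 6 mm thick at each y end, flush with the underside (74 mm over ears). Grip rib on top, 12 (x) x 24 (y) mm, 8 to 34 mm above the underside: pinch across x. Half-turn symmetric. Point: on the axis, 17 mm above the underside; z out along the rib. The spent one starts seated in the cradle.
- fresh_mid (a point): White test cartridge, 60 g: plate 36 (x) x 52 (y) x 8 mm, an ear 16 (x) x 11 (y) x 6 mm thick at each y end, flush with the underside (74 mm over ears). Grip rib on top, 12 (x) x 24 (y) mm, 8 to 34 mm above the underside: pinch across x. Half-turn symmetric. Point: on the axis, 17 mm above the underside; z out along the rib. The fresh one starts lying on the black mat (270 x 230 x 3 mm), rib up, at any yaw.
- dish: Grey kidney dish, fixed, about 225 (x) x 115 (y) x 44 mm high, walls 4 mm, its two ends bent towards +y. Origin: centre of its underside; z up. The inner floor is 4 mm above the table; around the origin at least 100 (x) x 90 mm (y) of it is flat and clear.
- blank_mid (a point): Blank cartridge lying on the mat beside the fresh one, rib up: same plate (36 x 52 x 8 mm) and rib but no ears. Not to be moved. The point is its centre 17 mm above its underside.
- tape_mid (a point): Roll of tape lying on the mat, 52 mm across, 19 mm high; the point is its centre. Leave alone.
- carton_mid (a point): Little carton, 45 x 70 x 26 mm, standing between robot and reader; the point is its centre. Leave alone.
- cup_mid (a point): Small paper-white cup standing beside the reader, 44 mm across, 45 mm high; the point is its centre. Leave alone.
- gel_mid (a point): Clear gel bottle, 56 mm across, 130 mm high, beyond the reader; the point is on its axis half-way up. Leave alone.
- swabs_mid (a point): Glass swab jar, 64 mm across, 75 mm high, beyond the reader; the point is on its axis half-way up. Leave alone.
Not all that is in view belongs to the job. Leave any green or purple look-alike of the part that bears fresh_mid alone.

How it is judged:
By the outcome, as a careful person would: the job done as asked, in the order asked, and still so for the second after the job is handed in, with the robot touching nothing.
It also fails if it takes over 56 s, if anything falls off the work surface, if the arm or the gripper's body presses on something with over 40 N, if the wrist force passes 120 N, or if a joint passes its speed limit or range.

## Working session

There is one attempt and no reset: what is moved stays moved. The work goes in short steps, Python scripts to look and compute and a tool call to move; the robot and the scene stay as the last step left them, time stands still between calls to the robot, and variables do not carry over. Pictures are saved under pics/ and viewed, and the job is handed in when it is done.

Besides the shell and the picture viewer there is one more tool, called after "Emit:" as a command line: name --pt "numbers of a row" for each row, then --argument value for the rest. send_rows: Moves the arm, as the interface text tells. Its arguments: {"type":"object","properties":{"steps":{"type":"array"},"force":{"type":"number"}},"required":["steps"]}

```bash
mkdir -p pics; ls; python3 - <<'E'
from bench import *
import cv2,numpy as np
print(read_state(), tip_extent if not callable(tip_extent) else tip_extent())
for n in("scene","top"):
    im,d=camera(n); cv2.imwrite(f"pics/{n}0.png",im); np.savez(f"{n}0.npz",im=im,d=d)
    p=camera_params(n); print(n,p)
E
```

```text
pics
{'time': 0.0, 'joint_positions': array([ 1.17038234,  0.3328555 , -0.06471692,  1.46092017,  0.02161461,
        1.34987989, -0.08850193]), 'joint_vel': array([-0.00081538, -0.00033993, -0.00069299,  0.00038322, -0.00077244,
        0.00130695, -0.00067982]), 'joint_torque': array([ 1.15977480e-03, -6.23254752e+01,  2.52464722e-02, -3.89898026e+01,
       -6.13555242e-02,  3.96110164e-02,  6.22875541e-05]), 'ee_pos': array([ 0.2304291 , -0.58059692,  0.23877428]), 'eef_rot': array([ 9.82206292e-01,  1.87803976e-01, -1.63047559e-04, -6.63628328e-04]), 'ft_force': array([0.93590959, 0.36847758, 0.32684258]), 'torque': array([0.03859026, 0.01391271, 0.03845263]), 'width': 0.08732292432998164} 0.017
scene {'camera_matrix': array([[521.8694699 ,   0.        , 327.04388272],
       [  0.        , 521.8694699 , 233.92716378],
       [  0.        ,   0.        ,   1.        ]]), 'dist': array([0.0144962, 0.       , 0.       , 0.       , 0.       ]), 'world_from_camera': array([[-0.32525419,  0.58769799, -0.7408244 ,  1.49481651],
       [ 0.9456232 ,  0.20003422, -0.2564821 ,  0.26956214],
       [-0.00254378, -0.78396262, -0.62080282,  0.87474386],
       [ 0.        ,  0.        ,  0.        ,  1.        ]])}
top {'camera_matrix': array([[581.18396787,   0.        , 323.14984955],
       [  0.        , 581.18396787, 246.88883358],
       [  0.        ,   0.        ,   1.        ]]), 'dist': array([-0.13062851,  0.        ,  0.        ,  0.        ,  0.        ]), 'world_from_camera': array([[-0.01652541, -0.9859498 ,  0.16622248,  0.31158454],
       [-0.99973038,  0.01900541,  0.01334011, -0.08690715],
       [-0.01631181, -0.16595721, -0.98599804,  1.45508701],
       [ 0.        ,  0.        ,  0.        ,  1.        ]])}
```

View pics/scene0.png

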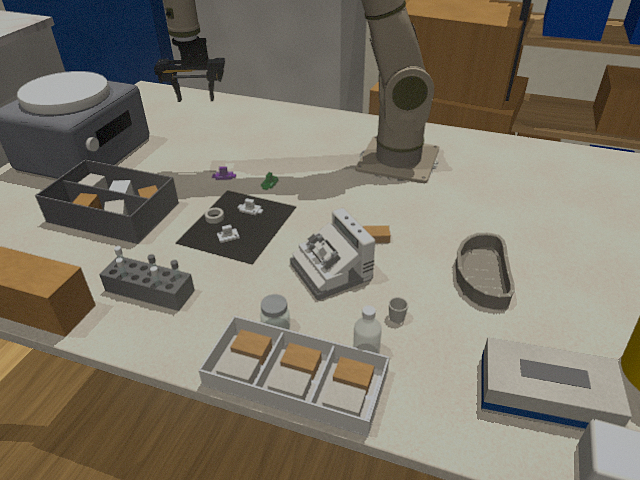

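View pics/top0.png

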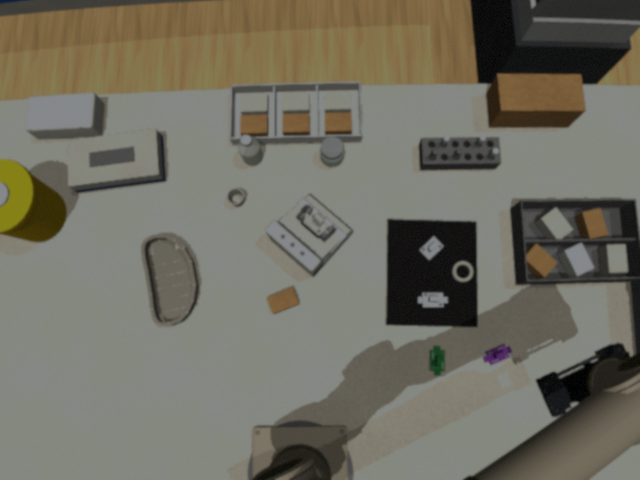

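The top view shows the reader at about (310,232), the dish at (172,280), the mat with the eared cartridge at (433,299), the earless blank at (431,247) and the tape at (462,271). Next I zoom in and build the point clouds.

```bash
cat > h.py <<'E'
import numpy as np,cv2
from bench import *
from scipy.spatial.transform import Rotation as R
def cloud(n,d):
    p=camera_params(n); K=p["camera_matrix"]; D=np.array(p["dist"]); T=p["world_from_camera"]
    v,u=np.mgrid[0:480,0:640]
    q=cv2.undistortPoints(np.stack([u,v],-1).reshape(-1,1,2).astype(np.float64),K,D).reshape(480,640,2)
    P=np.dstack([q[...,0]*d,q[...,1]*d,d])
    W=P@T[:3,:3].T+T[:3,3]; W[d<=0]=np.nan
    return W
def proj(n,X):
    p=camera_params(n); T=np.linalg.inv(p["world_from_camera"])
    X=np.atleast_2d(X); r=cv2.Rodrigues(T[:3,:3])[0]
    return cv2.projectPoints(X.astype(float),r,T[:3,3],p["camera_matrix"],np.array(p["dist"]))[0].reshape(-1,2)
E
python3 - <<'E'
from h import *
def crop(n,x0,y0,w,h,s,out):
    im=np.load(n+"0.npz")["im"]; cv2.imwrite(out,cv2.resize(im[y0:y0+h,x0:x0+w],None,fx=s,fy=s,interpolation=cv2.INTER_CUBIC))
crop("top",260,185,100,90,6,"pics/c1.png")
crop("top",385,215,95,115,5,"pics/c2.png")
crop("scene",280,200,110,100,6,"pics/c3.png")
crop("scene",175,180,125,85,6,"pics/c4.png")
for n in("scene","top"):
    W=cloud(n,np.load(n+"0.npz")["d"]); np.save(n+"W.npy",W)
    for nm,u,v in {"top":[("fresh",433,299),("blank",431,247),("reader",297,250),("dish",172,280),("table",350,320),("mat",450,300),("rib",318,222)],"scene":[("mat",250,240),("table",420,250),("rib",322,245),("dish",485,275),("fresh",250,207)]}[n]:
        print(n,nm,W[v,u].round(4))
E
```

```text
scene mat [ 0.5466 -0.2747  0.0045]
scene table [ 0.435   0.1583 -0.0014]
scene rib [ 0.5928 -0.0555  0.082 ]
scene dish [0.4874 0.3268 0.0067]
scene fresh [ 0.425  -0.3316  0.0167]
top fresh [ 0.4166 -0.3347  0.0335]
top blank [ 0.545  -0.3347  0.0386]
top reader [ 0.5302 -0.0079  0.1214]
top dish [ 0.4788  0.3198 -0.0007]
top table [ 0.3709 -0.1309  0.0028]
top mat [ 0.4152 -0.3822  0.0058]
top rib [ 0.6016 -0.0572  0.0943]
```

```bash
python3 -c "
import cv2,numpy as np
a=cv2.imread('pics/c1.png');b=cv2.imread('pics/c2.png');print(a.shape,b.shape)"
```

```text
(540, 600, 3) (575, 475, 3)
```

View pics/c1.png

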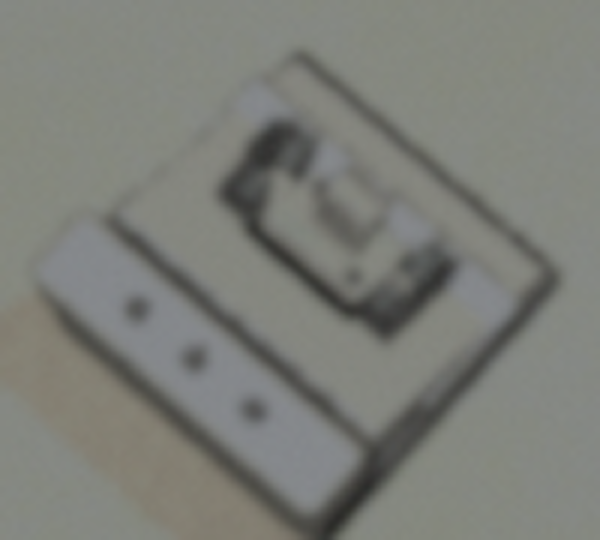

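View pics/c2.png

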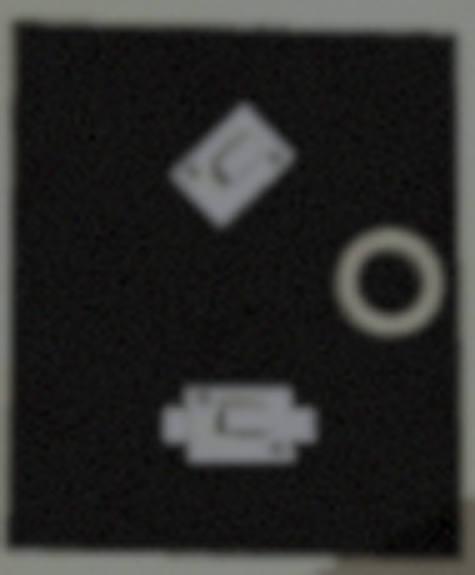

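View pics/c3.png

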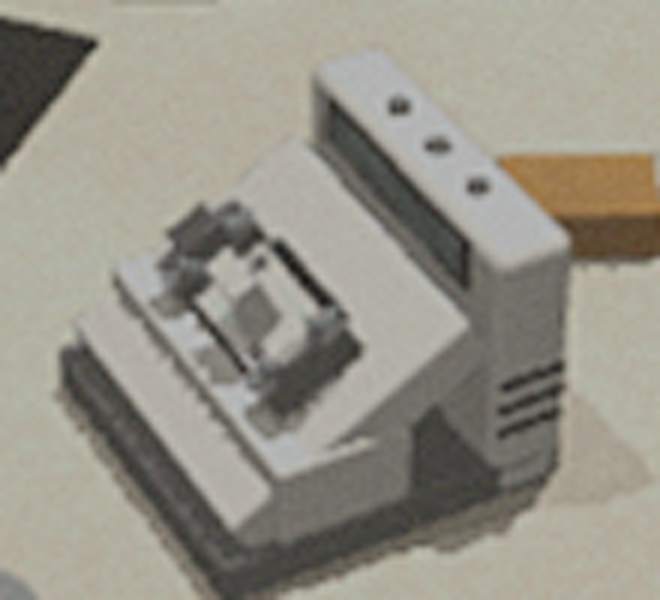

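View pics/c4.png

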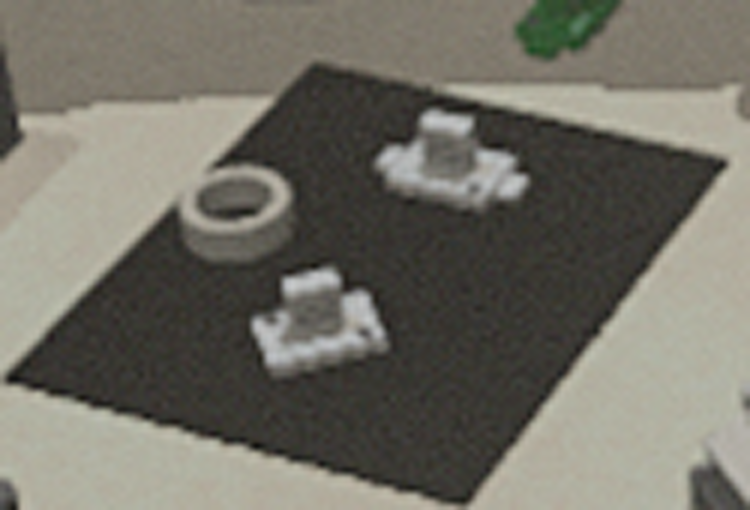

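The pictures show the spent cartridge seated in the cradle. The eared cartridge lies at the mat's near edge, with its ears along world y. Now I fit the poses with projected models in both cameras.

```bash
cat > fit.py <<'E'
from h import *
from scipy.optimize import minimize
def box(x0,x1,y0,y1,z0,z1): return np.array([[x,y,z] for x in(x0,x1) for y in(y0,y1) for z in(z0,z1)])/1e3
PL=box(-18,18,-26,26,0,8);RB=box(-6,6,-12,12,8,34);EA=box(-8,8,-37,-26,0,6);EB=box(-8,8,26,37,0,6)
def sil(n,parts,T):
    m=np.zeros((480*4,640*4),np.uint8)
    for b in parts:
        q=proj(n,b@T[:3,:3].T+T[:3,3]); h=cv2.convexHull(((q+.5)*4*16).astype(np.int32).reshape(-1,1,2))
        cv2.fillConvexPoly(m,h,255,shift=4)
    return cv2.resize(m,(640,480),interpolation=cv2.INTER_AREA)/255.
def flat(x,y,th,z):
    T=np.eye(4);T[:3,:3]=R.from_euler('z',th).as_matrix();T[:3,3]=[x,y,z];return T
def fitflat(parts,z,x0,names=("scene","top"),off=None,tag="0"):
    res={}
    for n in names:
        im=np.load(n+tag+".npz")["im"].astype(float).mean(2)
        c=proj(n,[x0[0],x0[1],z+.01])[0].astype(int)
        win=np.zeros((480,640),bool); r=26; win[c[1]-r:c[1]+r,c[0]-r:c[0]+r]=1
        lo,hi=np.percentile(im[win],20),np.percentile(im[win],97)
        t=np.clip((im-lo)/(hi-lo),0,1)
        f=lambda p:((sil(n,parts,flat(p[0],p[1],p[2],z))-t)[win]**2).sum()
        best=min((minimize(f,[x0[0]+dx,x0[1],x0[2]+dt],method='Nelder-Mead',options=dict(initial_simplex=np.array([x0]*4)+np.array([[dx,0,dt],[.006+dx,0,dt],[dx,.006,dt],[dx,0,.15+dt]]),xatol=1e-5,fatol=1e-3)) for dx in(-.004,.004) for dt in(-.2,.1)),key=lambda r:r.fun)
        print(n,best.x.round(4),np.degrees(best.x[2]).round(2),best.fun.round(2),win.sum())
        res[n]=best.x
    return res
E
python3 - <<'E'
from fit import *
print("fresh");fitflat([PL,RB,EA,EB],.003,[.42,-.335,0.])
print("blank");fitflat([PL,RB],.003,[.545,-.335,-.8])
for n in("scene","top"):
    W=np.load(n+"W.npy")
    # slope plane: points in reader region up-slope of cartridge
    m=(abs(W[...,0]-.57)<.12)&(abs(W[...,1]+.04)<.12)&(W[...,2]>.06)&(W[...,2]<.115)
    P=W[m]; best=0
    rng=np.random.default_rng(0)
    for _ in range(3000):
        a,b,c=P[rng.choice(len(P),3,False)]; k=np.cross(b-a,c-a); L=np.linalg.norm(k)
        if L<1e-5: continue
        k/=L; k*=np.sign(k[2])
        if abs(np.degrees(np.arccos(k[2]))-30)>8: continue
        i=abs((P-a)@k)<.003
        if i.sum()>best: best=i.sum();I=i
    Q=P[I];c=Q.mean(0);k=np.linalg.svd(Q-c)[2][2];k*=np.sign(k[2])
    print(n,best,len(P),"normal",k.round(4),"tilt",np.degrees(np.arccos(k[2])),"front az",np.degrees(np.arctan2(k[1],k[0])),c.round(4))
E
```

```text
fresh
scene [ 0.4172 -0.3374 -0.071 ] -4.07 354.89 2704Traceback (most recent call last):
  File "<stdin>", line 2, in <module>
  File "fit.py", line 22, in fitflat
    best=min((minimize(f,[x0[0]+dx,x0[1],x0[2]+dt],method='Nelder-Mead',options=dict(initial_simplex=np.array([x0]*4)+np.array([[dx,0,dt],[.006+dx,0,dt],[dx,.006,dt],[dx,0,.15+dt]]),xatol=1e-5,fatol=1e-3)) for dx in(-.004,.004) for dt in(-.2,.1)),key=lambda r:r.fun)
  File "fit.py", line 22, in <genexpr>
    best=min((minimize(f,[x0[0]+dx,x0[1],x0[2]+dt],method='Nelder-Mead',options=dict(initial_simplex=np.array([x0]*4)+np.array([[dx,0,dt],[.006+dx,0,dt],[dx,.006,dt],[dx,0,.15+dt]]),xatol=1e-5,fatol=1e-3)) for dx in(-.004,.004) for dt in(-.2,.1)),key=lambda r:r.fun)
              ~~~~~~~~^^^^^^^^^^^^^^^^^^^^^^^^^^^^^^^^^^^^^^^^^^^^^^^^^^^^^^^^^^^^^^^^^^^^^^^^^^^^^^^^^^^^^^^^^^^^^^^^^^^^^^^^^^^^^^^^^^^^^^^^^^^^^^^^^^^^^^^^^^^^^^^^^^^^^^^^^^^^^^^^^^^^^^^^^^^^^^^^^^^^^^^
    res = _minimize_neldermead(fun, x0, args, callback, bounds=bounds,
                               **options)
    fsim[j] = func(sim[j])
              ~~~~^^^^^^^^
    fx = function(np.copy(x), *(wrapper_args + args))
  File "fit.py", line 21, in <lambda>
    f=lambda p:((sil(n,parts,flat(p[0],p[1],p[2],z))-t)[win]**2).sum()
                 ~~~^^^^^^^^^^^^^^^^^^^^^^^^^^^^^^^^
  File "fit.py", line 8, in sil
    q=proj(n,b@T[:3,:3].T+T[:3,3]); h=cv2.convexHull(((q+.5)*4*16).astype(np.int32).reshape(-1,1,2))
  File "h.py", line 12, in proj
    p=camera_params(n); T=np.linalg.inv(p["world_from_camera"])
ValueError: time passes only in moves, steps and waits
```

```bash
python3 - <<'E'
s=open('h.py').read()
s=s.replace("def cloud","import pickle\nCP={n:camera_params(n) for n in('scene','top')}\ndef cloud").replace("p=camera_params(n)","p=CP[n]")
open('h.py','w').write(s)
s=open('fit.py').read()
s=s.replace("win=np.zeros((480,640),bool); r=26; win[c[1]-r:c[1]+r,c[0]-r:c[0]+r]=1","win=cv2.dilate((sil(n,parts,flat(*x0,z))>.3).astype(np.uint8),np.ones((15,15)))>0")
s=s.replace("im[win],20","im[win],15").replace("im[win],97","im[win],88")
open('fit.py','w').write(s)
E
cat > f1.py <<'E'
from fit import *
print("fresh");fitflat([PL,RB,EA,EB],.003,[.418,-.337,-.02])
print("blank");fitflat([PL,RB],.003,[.545,-.335,-.8])
for n in("scene","top"):
    W=np.load(n+"W.npy")
    m=(abs(W[...,0]-.57)<.12)&(abs(W[...,1]+.04)<.12)&(W[...,2]>.06)&(W[...,2]<.115)
    P=W[m]; best=0
    rng=np.random.default_rng(0)
    for _ in range(3000):
        a,b,c=P[rng.choice(len(P),3,False)]; k=np.cross(b-a,c-a); L=np.linalg.norm(k)
        if L<1e-5: continue
        k/=L; k*=np.sign(k[2])
        if abs(np.degrees(np.arccos(k[2]))-30)>8: continue
        i=abs((P-a)@k)<.003
        if i.sum()>best: best=i.sum();I=i
    Q=P[I];c=Q.mean(0);k=np.linalg.svd(Q-c)[2][2];k*=np.sign(k[2])
    print(n,best,len(P),"normal",k.round(4),"tilt",np.degrees(np.arccos(k[2])),"front az",np.degrees(np.arctan2(k[1],k[0])),c.round(4))
E
python3 f1.py
```

```text
fresh
scene [ 0.4172 -0.3375 -0.0568] -3.26 101.51 1096
top [ 0.4177 -0.3373 -0.0235] -1.35 9.93 1225
blank
scene [ 0.5487 -0.3392  0.7303] 41.84 32.26 1008
top [ 0.5488 -0.3398  0.7401] 42.4 12.49 1217
scene 861 2119 normal [ 0.3185 -0.2625  0.9108] tilt 24.377408507171367 front az -39.48885043149941 [ 0.5881 -0.0187  0.0847]
top 890 1924 normal [ 0.3413 -0.3098  0.8874] tilt 27.446132123371576 front az -42.22592001083479 [ 0.5799 -0.034   0.0832]
```

```bash
cat > cr.py <<'E'
from fit import *
def crad(x,y,az,dz=0):  # az = front azimuth
    k=np.array([np.sin(np.pi/6)*np.cos(az),np.sin(np.pi/6)*np.sin(az),np.cos(np.pi/6)])
    # x up the slope
    X=np.array([-np.cos(az)*np.cos(np.pi/6),-np.sin(az)*np.cos(np.pi/6),np.sin(np.pi/6)])
    Y=np.cross(k,X); T=np.eye(4); T[:3,:3]=np.stack([X,Y,k],1); T[:3,3]=[x,y,.068+dz]; return T
def rect(x,y,z):return [np.array(a)/1e3 for a in([[x,y,z],[x,-y,z]],[[x,-y,z],[-x,-y,z]],[[-x,-y,z],[-x,y,z]],[[-x,y,z],[x,y,z]])]
SEG=rect(18,26,8)+rect(6,12,34)
SEG+=[np.array([[sx*6,sy*12,8],[sx*6,sy*12,34]])/1e3 for sx in(1,-1) for sy in(1,-1)]
def pts(seg,n=25): return np.concatenate([a+(b-a)*np.linspace(0,1,n)[:,None] for a,b in seg])
E
python3 - <<'E'
from cr import *
from scipy.ndimage import map_coordinates
P=pts(SEG)
for n in("scene","top"):
    im=np.load(n+"0.npz")["im"].astype(np.float32).mean(2)
    g=cv2.GaussianBlur(im,(0,0),.8); G=np.hypot(cv2.Sobel(g,cv2.CV_32F,1,0),cv2.Sobel(g,cv2.CV_32F,0,1)); G=np.minimum(G,np.percentile(G[190:300,260:390],95)); G=cv2.GaussianBlur(G,(0,0),.8)
    def f(p):
        T=crad(*p); q=proj(n,P@T[:3,:3].T+T[:3,3]); return -map_coordinates(G,[q[:,1],q[:,0]],order=1).mean()
    R_=[]
    for az in np.radians([-46,-42,-38,-34]):
      for dx in(-.012,-.006,0,.006,.012):
        for dy in(-.012,-.006,0,.006,.012):
          R_.append(minimize(f,[.605+dx,-.057+dy,az],method='Nelder-Mead',options=dict(xatol=1e-5,fatol=1e-4)))
    R_.sort(key=lambda r:r.fun)
    for r in R_[:6]: print(n,r.x.round(4),np.degrees(r.x[2]).round(1),round(r.fun,2))
    T=crad(*R_[0].x)
    big=cv2.resize(np.load(n+"0.npz")["im"],None,fx=6,fy=6,interpolation=cv2.INTER_CUBIC)
    for a,b in SEG:
        q=(proj(n,np.array([a,b])@T[:3,:3].T+T[:3,3])+.5)*6
        cv2.line(big,tuple(q[0].astype(int)),tuple(q[1].astype(int)),(0,0,255),1)
    c=((proj(n,T[:3,3])[0])*6).astype(int)
    cv2.imwrite(f"pics/fit_{n}.png",big[c[1]-250:c[1]+250,c[0]-300:c[0]+300])
# housing top edge
def unp(u,v,z):
    p=CP["top"];q=cv2.undistortPoints(np.array([[[u,v]]],float),p["camera_matrix"],p["dist"])[0,0]
    T=p["world_from_camera"];d=T[:3,:3]@[q[0],q[1],1];return T[:3,3]+d*(z-T[2,3])/d[2]
for (a,b) in (((100,215),(370,455)),((40,285),(310,525))):
    A=unp(260+a[0]/6,185+a[1]/6,.125);B=unp(260+b[0]/6,185+b[1]/6,.125);print(A,B,np.linalg.norm(A-B),np.degrees(np.arctan2(*(B-A)[1::-1]))+90)
E
```

```text
scene [ 0.5924 -0.0504 -0.2324] -13.3 -141.37
scene [ 0.602  -0.0469 -0.7396] -42.4 -136.35
scene [ 0.602  -0.0469 -0.7397] -42.4 -136.35
scene [ 0.602  -0.0469 -0.7398] -42.4 -136.35
scene [ 0.602  -0.0469 -0.7398] -42.4 -136.35
scene [ 0.602  -0.0469 -0.7392] -42.4 -136.35
top [ 0.5524 -0.086  -0.8952] -51.3 -78.39
top [ 0.5726 -0.0238 -0.739 ] -42.3 -78.07
top [ 0.5726 -0.0238 -0.739 ] -42.3 -78.07
top [ 0.5726 -0.0238 -0.739 ] -42.3 -78.07
top [ 0.5726 -0.0238 -0.739 ] -42.3 -78.07
top [ 0.5726 -0.0238 -0.7396] -42.4 -78.07
[0.59985183 0.03903691 0.125     ] [ 0.5031917  -0.06494234  0.125     ] 0.14196783467879295 -42.910835664622056
[0.57246431 0.06255664 0.125     ] [ 0.47645754 -0.0414496   0.125     ] 0.14154362023749462 -42.70968920209083
```

```bash
cat > ov.py <<'E'
from cr import *
def overlay(n,tag,T,out,seg=SEG,s=8,axis=True):
    big=cv2.resize(np.load(n+tag+".npz")["im"],None,fx=s,fy=s,interpolation=cv2.INTER_CUBIC)
    big=cv2.convertScaleAbs(big,alpha=1.3)
    for a,b in seg:
        q=(proj(n,np.array([a,b])@T[:3,:3].T+T[:3,3])+.5)*s
        cv2.line(big,tuple(q[0].astype(int)),tuple(q[1].astype(int)),(0,0,255),1)
    c=((proj(n,T[:3,3])[0])*s).astype(int)
    return big[c[1]-260:c[1]+260,c[0]-260:c[0]+260]
E
python3 - <<'E'
from ov import *
from scipy.ndimage import map_coordinates
P=pts(SEG); az=np.radians(-42.5)
for n in("scene","top"):
    im=np.load(n+"0.npz")["im"].astype(np.float32).mean(2)
    g=cv2.GaussianBlur(im,(0,0),.7); G=np.hypot(cv2.Sobel(g,cv2.CV_32F,1,0),cv2.Sobel(g,cv2.CV_32F,0,1)); G=np.minimum(G,np.percentile(G[190:300,260:390],90))
    L=[]
    for x in np.arange(.590,.615,.001):
      for y in np.arange(-.062,-.034,.001):
        T=crad(x,y,az); q=proj(n,P@T[:3,:3].T+T[:3,3]); L.append((map_coordinates(G,[q[:,1],q[:,0]],order=1).mean(),x,y))
    L.sort(reverse=True); print(n,[tuple(np.round(l,3)) for l in L[:6]])
T=crad(.602,-.047,az)
cv2.imwrite("pics/ov1.png",np.hstack([overlay("scene","0",T,""),overlay("top","0",T,"")])[:, :1040][:, :])
a=cv2.imread("pics/ov1.png");cv2.imwrite("pics/ov1.png",cv2.resize(a,None,fx=.76,fy=.76,interpolation=cv2.INTER_AREA))
E
```

```text
scene [(np.float64(136.211), np.float64(0.601), np.float64(-0.047)), (np.float64(135.839), np.float64(0.602), np.float64(-0.046)), (np.float64(135.564), np.float64(0.602), np.float64(-0.047)), (np.float64(135.376), np.float64(0.6), np.float64(-0.047)), (np.float64(135.291), np.float64(0.601), np.float64(-0.046)), (np.float64(135.048), np.float64(0.603), np.float64(-0.046))]
top [(np.float64(62.174), np.float64(0.601), np.float64(-0.035)), (np.float64(61.963), np.float64(0.6), np.float64(-0.035)), (np.float64(61.91), np.float64(0.605), np.float64(-0.035)), (np.float64(61.73), np.float64(0.605), np.float64(-0.036)), (np.float64(61.725), np.float64(0.602), np.float64(-0.035)), (np.float64(61.714), np.float64(0.604), np.float64(-0.035))]
```

View pics/ov1.png

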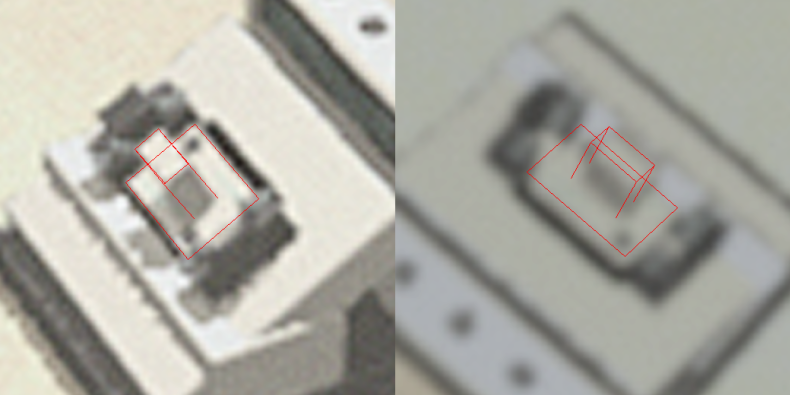

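```bash
python3 - <<'E'
from ov import *
az=np.radians(-42.5)
F={"scene":np.array([[-6,-12,8],[6,-12,8],[6,-12,34],[-6,-12,34]])/1e3,"top":np.array([[6,-12,8],[6,12,8],[6,12,34],[6,-12,34]])/1e3}
best={}
for n in F:
    im=np.load(n+"0.npz")["im"].astype(np.float32).mean(2)
    big=cv2.resize(im,None,fx=4,fy=4,interpolation=cv2.INTER_CUBIC)
    L=[]
    for x in np.arange(.588,.616,.001):
      for y in np.arange(-.062,-.034,.001):
        T=crad(x,y,az); q=(proj(n,F[n]@T[:3,:3].T+T[:3,3])+.5)*4
        m=np.zeros(big.shape,np.uint8); cv2.fillConvexPoly(m,q.astype(np.int32),1)
        r=cv2.dilate(m,np.ones((13,13)))-m
        r2=r>0
        a=big[m>0]; b=big[r2]
        L.append((np.median(b)-a.mean()-a.std(),x,y))
    L.sort(reverse=True); print(n,[tuple(np.round(l,3).tolist()) for l in L[:8]])
    best[n]=L[0]
ims=[]
for n in F:
    T=crad(best[n][1],best[n][2],az)
    seg=[(F[n][i],F[n][(i+1)%4]) for i in range(4)]+rect(18,26,8)
    ims.append(overlay(n,"0",T,"",seg))
cv2.imwrite("pics/ov2.png",cv2.resize(np.hstack(ims),None,fx=.76,fy=.76,interpolation=cv2.INTER_AREA))
E
```

```text
scene [(40.572, 0.604, -0.046), (40.259, 0.603, -0.046), (40.165, 0.603, -0.047), (39.84, 0.604, -0.047), (39.434, 0.605, -0.047), (38.679, 0.605, -0.046), (38.394, 0.602, -0.046), (37.872, 0.602, -0.047)]
top [(10.073, 0.598, -0.051), (9.919, 0.597, -0.051), (9.91, 0.598, -0.05), (9.877, 0.599, -0.05), (9.873, 0.6, -0.048), (9.786, 0.602, -0.047), (9.713, 0.599, -0.049), (9.601, 0.6, -0.049)]
```

View pics/ov2.png

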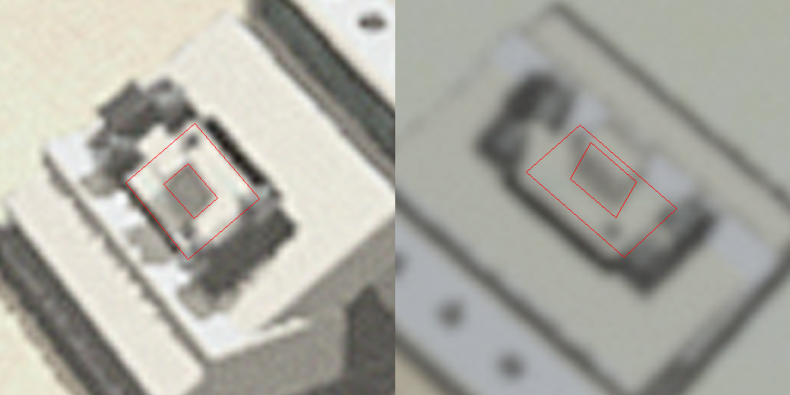

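Estimates: cradle at about (0.602, -0.0475, 0.068) with front azimuth -42.5°, and fresh at (0.4175, -0.3374) with yaw -1.5°. Next I measure the dish and write a row planner.

```bash
cat > plan.py <<'E'
from cr import *
CR=crad(.602,-.0475,np.radians(-42.5))
def cradle_tcp(z,x=0,y=0,flip=False):
    X,Y,k=CR[:3,0],CR[:3,1],CR[:3,2]
    s=-1 if not flip else 1
    Rm=np.stack([s*Y,s*X,-k],1)   # x=y×z
    assert np.linalg.det(Rm)>0
    return CR[:3,3]+X*x+Y*y+k*z,Rm
def down(az): # tool y horizontally along azimuth az deg, z down
    y=np.array([np.cos(np.radians(az)),np.sin(np.radians(az)),0]);z=np.array([0,0,-1.]);return np.stack([np.cross(y,z),y,z],1)
def plan(p,Rm,n,jaw,fill=10,state=None,rows=None):
    s=read_state(); p0=np.array(s["ee_pos"]);R0=R.from_quat(s["eef_rot"])
    w=(R0.inv()*R.from_matrix(Rm)).as_rotvec(); print("now",p0.round(4),"turn",np.degrees(w).round(1),np.degrees(np.linalg.norm(w)).round(1),"dist",np.linalg.norm(p-p0).round(4),"minrows",max(np.linalg.norm(p-p0)/.045,np.degrees(np.linalg.norm(w))/8).round(1))
    out=[]
    for i in range(n):
        Ri=R0*R.from_rotvec(w*i/n); sft=Ri.inv().apply((p-p0)/n)
        out.append([*np.degrees(w/n).round(2).tolist(),*sft.round(4).tolist(),jaw])
    while len(out)%fill: out.append([0,0,0,0,0,0,jaw])
    for i in range(0,len(out),10): print(str(out[i:i+10]).replace(" ","").replace("-0.0,","0,").replace("0.0,","0,"))
def err(p,Rm):
    s=read_state();d=np.array(s["ee_pos"])-p;w=(R.from_matrix(Rm).inv()*R.from_quat(s["eef_rot"])).as_rotvec()
    print("t",s["time"],"err tool mm",(Rm.T@d*1e3).round(2),"rot deg",np.degrees(w).round(2),"F tool",(Rm.T@s["ft_force"]).round(2),"w",s["width"])
E
python3 - <<'E'
from plan import *
for n in("top","scene"):
    W=np.load(n+"W.npy");m=(W[...,2]>.03)&(W[...,2]<.06)&(abs(W[...,0]-.48)<.16)&(abs(W[...,1]-.31)<.12)
    P=W[m][:,:2].astype(np.float32); print(n,len(P),P.min(0),P.max(0),cv2.minAreaRect(P))
p,Rm=cradle_tcp(.12); print(p,p+[0,0,.08]); plan(p+[0,0,.06],Rm,20,-1)
E
```

```text
top 926 [0.36288998 0.24560295] [0.5887764  0.39104083] ((0.48019644618034363, 0.3134174942970276), (0.22994688153266907, 0.12665896117687225), 11.505805015563965)
scene 977 [0.36064377 0.25018734] [0.5947284 0.3916146] ((0.480993390083313, 0.3153250515460968), (0.23840317130088806, 0.12347990274429321), 11.357665061950684)
[ 0.64623664 -0.08803541  0.17192305] [ 0.64623664 -0.08803541  0.25192305]
now [ 0.2304 -0.5806  0.2389] turn [ 29.4  -6.8 -25.3] 39.4 dist 0.6447 minrows 14.3
[[1.47,-0.34,-1.26,0.0284,-0.0152,0.0004,-1],[1.47,-0.34,-1.26,0.0287,-0.0146,0.0006,-1],[1.47,-0.34,-1.26,0.0291,-0.0139,0.0008,-1],[1.47,-0.34,-1.26,0.0294,-0.0133,0.0009,-1],[1.47,-0.34,-1.26,0.0297,-0.0126,0.0011,-1],[1.47,-0.34,-1.26,0.0299,-0.0119,0.0012,-1],[1.47,-0.34,-1.26,0.0302,-0.0112,0.0014,-1],[1.47,-0.34,-1.26,0.0304,-0.0105,0.0015,-1],[1.47,-0.34,-1.26,0.0307,-0.0098,0.0015,-1],[1.47,-0.34,-1.26,0.0309,-0.0091,0.0016,-1]]
[[1.47,-0.34,-1.26,0.0311,-0.0083,0.0016,-1],[1.47,-0.34,-1.26,0.0313,-0.0076,0.0017,-1],[1.47,-0.34,-1.26,0.0314,-0.0069,0.0017,-1],[1.47,-0.34,-1.26,0.0316,-0.0061,0.0016,-1],[1.47,-0.34,-1.26,0.0317,-0.0054,0.0016,-1],[1.47,-0.34,-1.26,0.0319,-0.0047,0.0015,-1],[1.47,-0.34,-1.26,0.032,-0.0039,0.0015,-1],[1.47,-0.34,-1.26,0.032,-0.0032,0.0014,-1],[1.47,-0.34,-1.26,0.0321,-0.0024,0.0012,-1],[1.47,-0.34,-1.26,0.0322,-0.0017,0.0011,-1]]
```

Emit:
send_rows --pt "1.5 -0.3 -1.3 0.028 -0.015 0 -1" --pt "1.5 -0.3 -1.3 0.029 -0.015 0 -1" --pt "1.5 -0.3 -1.3 0.029 -0.014 0 -1" --pt "1.5 -0.3 -1.3 0.029 -0.013 0 -1" --pt "1.5 -0.3 -1.3 0.03 -0.013 0 -1" --pt "1.5 -0.3 -1.3 0.03 -0.012 0 -1" --pt "1.5 -0.3 -1.3 0.03 -0.011 0 -1" --pt "1.5 -0.3 -1.3 0.03 -0.01 0 -1" --pt "1.5 -0.3 -1.3 0.03 -0.01 0 -1" --pt "1.5 -0.3 -1.3 0.03 -0.01 0 -1" --force 20

```text
time: 1.1
ee_pos: [0.4368, -0.3291, 0.2438]
eef_rot: [0.945, 0.294, -0.055, -0.131]
ft_force: [0.3, -0.4, -0.4]
width: 0.087
```

```bash
python3 - <<'E'
from plan import *
p,Rm=cradle_tcp(.12); print(read_state()["joint_positions"].round(2));plan(p+[0,0,.05],Rm,10,-1)
E
```

```text
[ 0.81  0.38 -0.26  1.42  0.01  1.62 -0.42]
now [ 0.4368 -0.3291  0.2438] turn [ 13.5  -3.6 -12.3] 18.6 dist 0.32 minrows 7.1
[[1.35,-0.36,-1.23,0.031,-0.0071,0.0035,-1],[1.35,-0.36,-1.23,0.0312,-0.0064,0.0035,-1],[1.35,-0.36,-1.23,0.0313,-0.0056,0.0034,-1],[1.35,-0.36,-1.23,0.0315,-0.0049,0.0034,-1],[1.35,-0.36,-1.23,0.0316,-0.0041,0.0033,-1],[1.35,-0.36,-1.23,0.0317,-0.0034,0.0031,-1],[1.35,-0.36,-1.23,0.0318,-0.0026,0.003,-1],[1.35,-0.36,-1.23,0.0318,-0.0019,0.0029,-1],[1.35,-0.36,-1.23,0.0319,-0.0011,0.0027,-1],[1.35,-0.36,-1.23,0.0319,-0.0004,0.0025,-1]]
```

Emit:
send_rows --pt "1.5 -0.4 -1.3 0.033 -0.0075 0.0035 -1" --pt "1.5 -0.4 -1.3 0.033 -0.007 0.0035 -1" --pt "1.5 -0.4 -1.3 0.033 -0.006 0.0035 -1" --pt "1.5 -0.4 -1.3 0.033 -0.005 0.0035 -1" --pt "1.5 -0.4 -1.3 0.033 -0.0045 0.0035 -1" --pt "1.5 -0.4 -1.3 0.033 -0.0035 0.0035 -0.5" --pt "1.5 -0.4 -1.3 0.033 -0.003 0.003 -0.3" --pt "1.5 -0.4 -1.3 0.033 -0.002 0.003 -0.3" --pt "1.5 -0.4 -1.3 0.033 -0.001 0.003 -0.3" --pt "1.0 -0.2 -1 0.02 0 0.003 -0.3"

```text
time: 2.1
ee_pos: [0.6506, -0.0725, 0.2163]
eef_rot: [0.877, 0.394, -0.113, -0.251]
ft_force: [0.1, -0.0, -0.6]
width: 0.0592
```

```bash
python3 - <<'E'
from plan import *
p,Rm=cradle_tcp(.075); print(read_state()["joint_positions"].round(2));err(p,Rm);plan(p,Rm,9,-.3)
E
```

```text
[ 0.37  0.82 -0.4   0.91 -0.06  1.89 -0.7 ]
t 2.1 err tool mm [ 14.41 -28.55 -79.81] rot deg [ 1.99 -0.43 -0.8 ] F tool [0.06 0.37 0.47] w 0.05919936109822651
now [ 0.6506 -0.0725  0.2163] turn [-2.   0.4  0.8] 2.2 dist 0.086 minrows 1.9
[[-0.22,0.05,0.09,-0.0016,0.0035,0.0088,-0.3],[-0.22,0.05,0.09,-0.0016,0.0034,0.0088,-0.3],[-0.22,0.05,0.09,-0.0016,0.0034,0.0088,-0.3],[-0.22,0.05,0.09,-0.0016,0.0034,0.0088,-0.3],[-0.22,0.05,0.09,-0.0016,0.0033,0.0088,-0.3],[-0.22,0.05,0.09,-0.0016,0.0033,0.0088,-0.3],[-0.22,0.05,0.09,-0.0016,0.0033,0.0088,-0.3],[-0.22,0.05,0.09,-0.0016,0.0032,0.0088,-0.3],[-0.22,0.05,0.09,-0.0016,0.0032,0.0089,-0.3],[0,0,0,0,0,0,-0.3]]
```

Emit:
send_rows --pt "-0.25 0.05 0.1 -0.002 0.004 0.009 -0.3" --pt "-0.25 0.05 0.1 -0.002 0.004 0.009 -0.3" --pt "-0.25 0.05 0.1 -0.002 0.004 0.009 -0.3" --pt "-0.25 0.05 0.1 -0.002 0.004 0.009 -0.3" --pt "-0.25 0.05 0.1 -0.002 0.003 0.009 -0.3" --pt "-0.25 0.05 0.1 -0.002 0.003 0.009 -0.3" --pt "-0.25 0.05 0.1 -0.001 0.003 0.009 -0.3" --pt "-0.25 0.05 0.1 -0.001 0.003 0.009 -0.3" --pt "0 0 0 0 0 0 -0.3" --pt "0 0 0 0 0 0 -0.3"

```text
time: 3.1
ee_pos: [0.628, -0.0753, 0.1316]
eef_rot: [0.885, 0.388, -0.106, -0.236]
ft_force: [0.1, 0.8, -0.1]
width: 0.0565
```

```bash
python3 - <<'E'
from plan import *
p,Rm=cradle_tcp(.075); print(read_state()["joint_positions"].round(2));err(p,Rm)
im,d=camera("scene");cv2.imwrite("pics/s1.png",cv2.resize(im[170:310,240:410],None,fx=4,fy=4,interpolation=cv2.INTER_CUBIC));np.savez("scene1.npz",im=im,d=d)
im,d=camera("top");cv2.imwrite("pics/t1.png",cv2.resize(im[160:290,230:400],None,fx=4,fy=4,interpolation=cv2.INTER_CUBIC));np.savez("top1.npz",im=im,d=d)
E
```

```text
[ 0.41  0.8  -0.39  1.12 -0.04  1.68 -0.67]
t 3.1 err tool mm [-2.94  1.06  0.97] rot deg [-0.03 -0.12  0.21] F tool [ 0.65 -0.33  0.35] w 0.056547254778865186
```

View pics/s1.png

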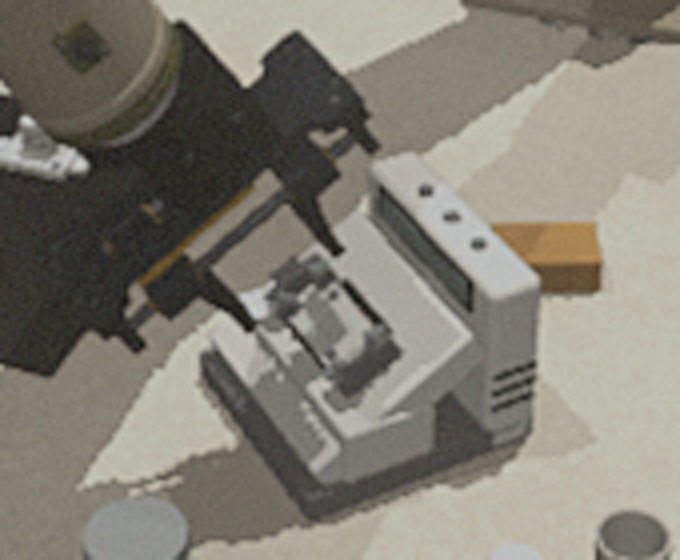

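View pics/t1.png

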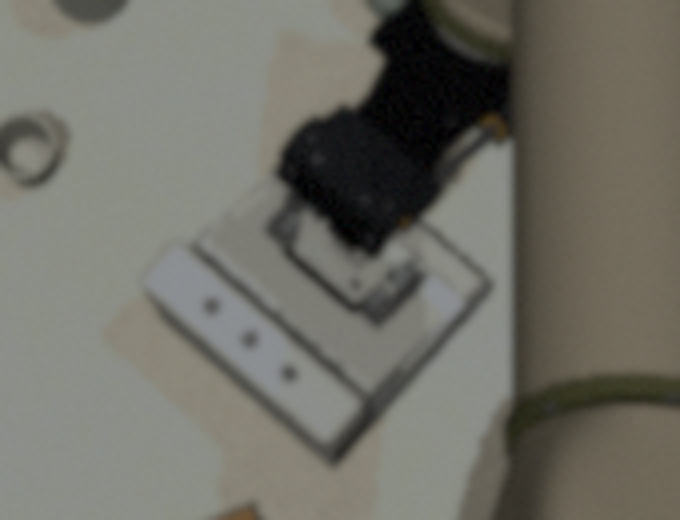

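```bash
python3 - <<'E'
from plan import *
s=read_state();p=s["ee_pos"];Rm=R.from_quat(s["eef_rot"]).as_matrix();w=s["width"]
for sg in(1,-1):
  for e in (0,8): print(proj("scene",p+Rm@[0,sg*(w/2+e/1e3),.017]).round(1))
print("rib axis now z=34, 8:",proj("scene",CR[:3,3]+CR[:3,2]*.034),proj("scene",CR[:3,3]+CR[:3,2]*.008))
p,Rm=cradle_tcp(.028);plan(p,Rm,9,-.3)
E
```

```text
[[302.6 247.6]]
[[300.  249.8]]
[[321.3 231.7]]
[[323.9 229.5]]
rib axis now z=34, 8: [[317.4584156  245.19235964]] [[322.4443407  250.82946377]]
now [ 0.6281 -0.0752  0.1316] turn [ 0.   0.1 -0.2] 0.2 dist 0.0462 minrows 1.0
[[0,0.01,-0.02,0.0003,-0.0001,0.0051,-0.3],[0,0.01,-0.02,0.0003,-0.0001,0.0051,-0.3],[0,0.01,-0.02,0.0003,-0.0001,0.0051,-0.3],[0,0.01,-0.02,0.0003,-0.0001,0.0051,-0.3],[0,0.01,-0.02,0.0003,-0.0001,0.0051,-0.3],[0,0.01,-0.02,0.0003,-0.0001,0.0051,-0.3],[0,0.01,-0.02,0.0003,-0.0001,0.0051,-0.3],[0,0.01,-0.02,0.0003,-0.0001,0.0051,-0.3],[0,0.01,-0.02,0.0003,-0.0001,0.0051,-0.3],[0,0,0,0,0,0,-0.3]]
```

Prediction and picture agree on the fingertips to under 1 px, with the jaws straddling the rib. Descending.

Emit:
send_rows --pt "0 0 0 0.0006 0 0.005 -0.3" --pt "0 0 0 0.0006 0 0.005 -0.3" --pt "0 0 0 0.0006 0 0.005 -0.3" --pt "0 0 -0.1 0.0005 0 0.005 -0.3" --pt "0 0 -0.1 0.0005 0 0.005 -0.3" --pt "0 0 0 0 0 0.005 -0.3" --pt "0 0 0 0 0 0.005 -0.3" --pt "0 0 0 0 0 0.005 -0.3" --pt "0 0 0 0 0 0.005 -0.3" --pt "0 0 0 0 0 0.0 -0.3"

```text
time: 4.2
ee_pos: [0.6124, -0.0559, 0.0894]
eef_rot: [0.884, 0.39, -0.105, -0.236]
ft_force: [0.2, 0.2, -0.3]
width: 0.0566
```

```bash
python3 - <<'E'
from plan import *
p,Rm=cradle_tcp(.028);err(p,Rm)
E
```

```text
t 4.2 err tool mm [0.88 0.85 2.74] rot deg [-0.05 -0.11 -0.08] F tool [0.32 0.21 0.28] w 0.056616664481091615
```

Emit:
send_rows --pt "0 0 0 -0.0008 -0.0008 -0.0025 -0.3" --pt "0 0 0 0 0 0 0.3" --pt "0 0 0 0 0 0 0.5" --pt "0 0 0 0 0 0 0.6" --pt "0 0 0 0 0 0 0.7" --pt "0 0 0 0 0 0 1" --pt "0 0 0 0 0 0 1" --pt "0 0 0 0 0 0 1" --pt "0 0 0 0 0 0 1" --pt "0 0 0 0 0 0 1" --force 8

```text
time: 5.2
ee_pos: [0.6127, -0.057, 0.0933]
eef_rot: [0.884, 0.39, -0.104, -0.236]
ft_force: [-0.0, -0.3, 0.3]
width: 0.0119
```

```bash
python3 - <<'E'
from plan import *
p,Rm=cradle_tcp(.028);err(p,Rm);print(read_state()["torque"])
E
```

```text
t 5.2 err tool mm [ 0.22 -0.28 -1.07] rot deg [-0.08 -0.07 -0.09] F tool [-0.24 -0.03 -0.38] w 0.011909968164573001
[-0.34941557 -0.31011483  0.01848766]
```

Emit:
send_rows --pt "0 0 0 0 0 0 1" --pt "0 0 0 0 0 0 1" --pt "0 0 0 0 0 0 1" --pt "0 0 0 0 0 0 1" --pt "0 0 0 0 0 0 1" --pt "0 0 0 0 0 0 1" --pt "0 0 0 0 0 0 1" --pt "0 0 0 0 0 0 1" --pt "0 0 0 0 0 0 1" --pt "0 0 0 0 0 0 1" --force 45

```text
time: 6.2
ee_pos: [0.6127, -0.057, 0.0933]
eef_rot: [0.884, 0.39, -0.104, -0.236]
ft_force: [-0.4, 0.6, 0.6]
width: 0.0115
```

```bash
python3 - <<'E'
from plan import *
p,Rm=cradle_tcp(.028);err(p,Rm);print(Rm.T@read_state()["torque"])
E
```

```text
t 6.2 err tool mm [ 0.18 -0.29 -1.07] rot deg [-0.07 -0.07 -0.09] F tool [ 0.18 -0.86 -0.21] w 0.01154151894747759
[-0.42122448 -0.06386669  0.03387715]
```

Gripped cleanly: 11.5 mm between the pads and almost no side force. Saving this pose as the insertion reference, then pulling along -z.

```bash
python3 - <<'E'
from plan import *
s=read_state();np.savez("ref.npz",p=s["ee_pos"],q=s["eef_rot"]);print(s["ee_pos"],s["eef_rot"])
E
```

```text
[ 0.61265522 -0.05701788  0.09332342] [ 0.88391746  0.3899009  -0.10435878 -0.23617042]
```

Emit:
send_rows --pt "0 0 0 0 0 -0.003 1" --pt "0 0 0 0 0 -0.005 1" --pt "0 0 0 0 0 -0.005 1" --pt "0 0 0 0 0 -0.006 1" --pt "0 0 0 0 0 -0.008 1" --pt "0 0 0 0 0 -0.01 1" --pt "0 0 0 0 0 -0.012 1" --pt "0 0 0 0 0 -0.015 1" --pt "0 0 0 0 0 -0.015 1" --pt "0 0 0 0 0 -0.015 1"

```text
time: 7.2
ee_pos: [0.6492, -0.0912, 0.1798]
eef_rot: [0.884, 0.39, -0.105, -0.236]
ft_force: [0.3, -0.1, -0.1]
width: 0.0117
```

```bash
python3 - <<'E'
from plan import *
p,Rm=cradle_tcp(.028);err(p,Rm);print(Rm.T@read_state()["torque"],read_state()["joint_positions"].round(2))
im,d=camera("scene");cv2.imwrite("pics/s2.png",cv2.resize(im[170:310,240:410],None,fx=4,fy=4,interpolation=cv2.INTER_CUBIC))
p=np.array([.480,.315,.17]); plan(p,down(-90),20,1); plan(p,down(0),20,1)
E
```

```text
t 7.2 err tool mm [  -0.32   -0.16 -100.98] rot deg [-0.08 -0.11 -0.05] F tool [ 0.13  0.3  -0.1 ] w 0.011701165911668013
[-0.70577625  0.02472692 -0.01263992] [ 0.39  0.82 -0.38  0.97 -0.04  1.8  -0.68]
now [ 0.6504 -0.0922  0.1821] turn [-28.   12.3  46.4] 55.6 dist 0.4416 minrows 9.8
[[-1.4,0.62,2.32,0.0093,-0.0171,0.0105,1],[-1.4,0.62,2.32,0.0084,-0.0177,0.0101,1],[-1.4,0.62,2.32,0.0076,-0.0183,0.0098,1],[-1.4,0.62,2.32,0.0068,-0.0188,0.0094,1],[-1.4,0.62,2.32,0.0059,-0.0193,0.009,1],[-1.4,0.62,2.32,0.005,-0.0197,0.0086,1],[-1.4,0.62,2.32,0.0041,-0.0201,0.0082,1],[-1.4,0.62,2.32,0.0032,-0.0204,0.0077,1],[-1.4,0.62,2.32,0.0023,-0.0207,0.0072,1],[-1.4,0.62,2.32,0.0014,-0.021,0.0067,1]]
[[-1.4,0.62,2.32,0.0004,-0.0212,0.0062,1],[-1.4,0.62,2.32,-0.0005,-0.0213,0.0057,1],[-1.4,0.62,2.32,-0.0014,-0.0214,0.0052,1],[-1.4,0.62,2.32,-0.0023,-0.0215,0.0046,1],[-1.4,0.62,2.32,-0.0032,-0.0215,0.0041,1],[-1.4,0.62,2.32,-0.0042,-0.0214,0.0035,1],[-1.4,0.62,2.32,-0.0051,-0.0213,0.0029,1],[-1.4,0.62,2.32,-0.0059,-0.0211,0.0024,1],[-1.4,0.62,2.32,-0.0068,-0.0209,0.0018,1],[-1.4,0.62,2.32,-0.0077,-
[... 273 characters left out ...]
,[-1.42,-0.55,-2.07,0.0121,-0.0165,0.0084,1],[-1.42,-0.55,-2.07,0.0127,-0.0162,0.0079,1],[-1.42,-0.55,-2.07,0.0134,-0.0159,0.0073,1],[-1.42,-0.55,-2.07,0.014,-0.0156,0.0068,1],[-1.42,-0.55,-2.07,0.0147,-0.0153,0.0063,1],[-1.42,-0.55,-2.07,0.0153,-0.0149,0.0058,1]]
[[-1.42,-0.55,-2.07,0.0158,-0.0144,0.0053,1],[-1.42,-0.55,-2.07,0.0164,-0.014,0.0048,1],[-1.42,-0.55,-2.07,0.0169,-0.0135,0.0043,1],[-1.42,-0.55,-2.07,0.0175,-0.013,0.0038,1],[-1.42,-0.55,-2.07,0.018,-0.0124,0.0033,1],[-1.42,-0.55,-2.07,0.0184,-0.0118,0.0028,1],[-1.42,-0.55,-2.07,0.0189,-0.0112,0.0023,1],[-1.42,-0.55,-2.07,0.0193,-0.0106,0.0019,1],[-1.42,-0.55,-2.07,0.0197,-0.0099,0.0014,1],[-1.42,-0.55,-2.07,0.02,-0.0092,0.001,1]]
```

View pics/s2.png

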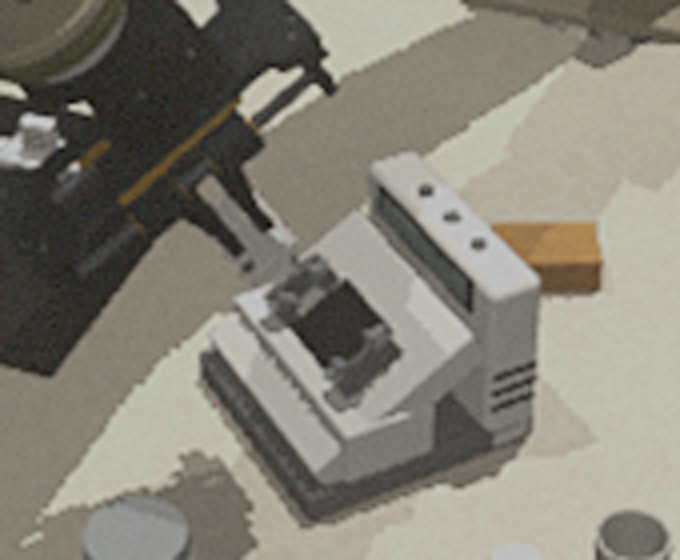

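The cartridge is out: the cradle shows an empty dark recess at about (345,325). Next, carry it high over the housing to the dish.

```bash
cat >> plan.py <<'E'
def part(Rm,f):
    R0=R.from_quat(read_state()["eef_rot"]);return (R0*R.from_rotvec((R0.inv()*R.from_matrix(Rm)).as_rotvec()*f)).as_matrix()
E
python3 - <<'E'
from plan import *
plan(np.array([.62,.06,.28]),part(down(-78.5),.4),10,1)
E
```

```text
now [ 0.6504 -0.0922  0.1821] turn [-11.5   3.7  14.1] 18.6 dist 0.1835 minrows 4.1
[[-1.15,0.37,1.41,0.0092,-0.0157,-0.0023,1],[-1.15,0.37,1.41,0.0088,-0.0159,-0.0025,1],[-1.15,0.37,1.41,0.0084,-0.0161,-0.0028,1],[-1.15,0.37,1.41,0.0081,-0.0162,-0.0031,1],[-1.15,0.37,1.41,0.0077,-0.0163,-0.0033,1],[-1.15,0.37,1.41,0.0073,-0.0164,-0.0036,1],[-1.15,0.37,1.41,0.0069,-0.0165,-0.0039,1],[-1.15,0.37,1.41,0.0065,-0.0166,-0.0042,1],[-1.15,0.37,1.41,0.0061,-0.0167,-0.0045,1],[-1.15,0.37,1.41,0.0058,-0.0167,-0.0048,1]]
```

Emit:
send_rows --pt "-1.2 0.4 1.4 0.009 -0.012 -0.012 1" --pt "-1.2 0.4 1.4 0.009 -0.014 -0.012 1" --pt "-1.2 0.4 1.4 0.009 -0.016 -0.008 1" --pt "-1.2 0.4 1.4 0.008 -0.017 -0.004 1" --pt "-1.2 0.4 1.4 0.008 -0.017 -0.002 1" --pt "-1.2 0.4 1.4 0.008 -0.017 0 1" --pt "-1.2 0.4 1.4 0.008 -0.017 0 1" --pt "-1.2 0.4 1.4 0.008 -0.017 0 1" --pt "-1.2 0.4 1.4 0.008 -0.017 0 1" --pt "-1.2 0.4 1.4 0.008 -0.017 0 1"

```text
time: 8.25
ee_pos: [0.6342, 0.0616, 0.2858]
eef_rot: [0.952, 0.271, -0.053, -0.135]
ft_force: [0.1, -0.1, -1.1]
width: 0.0119
```

```bash
python3 - <<'E'
from plan import *
print(read_state()["joint_positions"].round(2))
plan(np.array([.480,.315,.12]),down(-78.5),10,1)
E
```

```text
[ 0.21  0.5  -0.4   1.18 -0.07  1.63 -1.17]
now [0.6342 0.0616 0.2858] turn [-16.1   4.6  20.1] 26.2 dist 0.3398 minrows 7.6
[[-1.61,0.46,2.01,0.0008,-0.0237,0.0243,1],[-1.61,0.46,2.01,-0.0002,-0.0244,0.0237,1],[-1.61,0.46,2.01,-0.0013,-0.025,0.023,1],[-1.61,0.46,2.01,-0.0023,-0.0256,0.0222,1],[-1.61,0.46,2.01,-0.0034,-0.0261,0.0215,1],[-1.61,0.46,2.01,-0.0045,-0.0266,0.0207,1],[-1.61,0.46,2.01,-0.0056,-0.0269,0.0199,1],[-1.61,0.46,2.01,-0.0067,-0.0273,0.0191,1],[-1.61,0.46,2.01,-0.0078,-0.0276,0.0183,1],[-1.61,0.46,2.01,-0.0089,-0.0278,0.0174,1]]
```

Emit:
send_rows --pt "-1.6 0.5 2 0 -0.03 0.008 1" --pt "-1.6 0.5 2 0 -0.03 0.01 1" --pt "-1.6 0.5 2 -0.001 -0.03 0.015 1" --pt "-1.6 0.5 2 -0.002 -0.027 0.02 1" --pt "-1.6 0.5 2 -0.003 -0.027 0.022 1" --pt "-1.6 0.5 2 -0.004 -0.027 0.022 1" --pt "-1.6 0.5 2 -0.006 -0.027 0.022 1" --pt "-1.6 0.5 2 -0.007 -0.027 0.022 1" --pt "-1.6 0.5 2 -0.008 -0.027 0.02 1" --pt "-1.6 0.5 2 -0.008 -0.025 0.015 1"

```text
time: 9.25
ee_pos: [0.4809, 0.3306, 0.161]
eef_rot: [0.996, 0.091, 0.016, 0.002]
ft_force: [0.0, 0.1, 0.2]
width: 0.0111
```

```bash
python3 - <<'E'
from plan import *
print(read_state()["joint_positions"].round(2))
plan(np.array([.480,.315,.036]),down(-78.5),9,1)
E
```

```text
[-0.29  0.32 -0.48  1.68  0.18  1.16 -2.21]
now [0.4809 0.3306 0.161 ] turn [ 0.4 -1.8 -1.1] 2.1 dist 0.126 minrows 2.8
[[0.04,-0.2,-0.12,-0.0008,0.0016,0.0139,1],[0.04,-0.2,-0.12,-0.0008,0.0016,0.0139,1],[0.04,-0.2,-0.12,-0.0008,0.0016,0.0139,1],[0.04,-0.2,-0.12,-0.0007,0.0016,0.0139,1],[0.04,-0.2,-0.12,-0.0007,0.0016,0.0139,1],[0.04,-0.2,-0.12,-0.0006,0.0016,0.0139,1],[0.04,-0.2,-0.12,-0.0006,0.0016,0.0139,1],[0.04,-0.2,-0.12,-0.0005,0.0017,0.0139,1],[0.04,-0.2,-0.12,-0.0005,0.0017,0.0139,1],[0,0,0,0,0,0,1]]
```

Emit:
send_rows --pt "0 -0.2 -0.1 -0.001 0.002 0.016 1" --pt "0 -0.2 -0.1 -0.001 0.002 0.018 1" --pt "0 -0.2 -0.1 -0.001 0.002 0.018 1" --pt "0 -0.2 -0.1 -0.001 0.002 0.018 1" --pt "0 -0.2 -0.1 -0.001 0.002 0.018 1" --pt "0 -0.2 -0.1 0 0.002 0.015 1" --pt "0 -0.2 -0.1 0 0.002 0.008 1" --pt "0 -0.2 -0.1 0 0.001 0.003 1" --pt "0 0 0 0 0 0.001 1" --pt "0 0 0 0 0 0 1"

```text
time: 10.25
ee_pos: [0.4803, 0.319, 0.0438]
eef_rot: [0.995, 0.102, 0.003, 0.001]
ft_force: [-0.6, -0.4, 0.1]
width: 0.0119
```

```bash
python3 - <<'E'
from plan import *
err(np.array([.480,.315,.036]),down(-78.5))
im,d=camera("top");cv2.imwrite("pics/t3.png",cv2.resize(im[200:360,100:300],None,fx=4,fy=4,interpolation=cv2.INTER_CUBIC))
im,d=camera("scene");cv2.imwrite("pics/s3.png",cv2.resize(im[180:330,400:560],None,fx=4,fy=4,interpolation=cv2.INTER_CUBIC))
E
```

```text
t 10.25 err tool mm [ 1.08 -3.83 -7.76] rot deg [-0.19  0.34 -0.18] F tool [-0.63  0.25 -0.11] w 0.011934480637711199
```

View pics/s3.png

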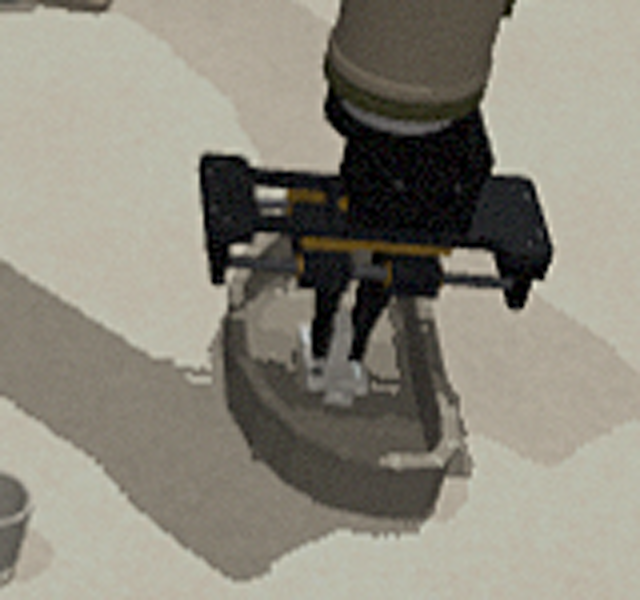

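Emit:
send_rows --pt "0 0 0 0 0.002 0.003 1" --pt "0 0 0 0 0.001 0.003 1" --pt "0 0 0 0 0 0.002 1" --pt "0 0 0 0 0 0.001 1" --pt "0 0 0 0 0 0 0.7" --pt "0 0 0 0 0 0 0.4" --pt "0 0 0 0 0 0 0.3" --pt "0 0 0 0 0 0 0.3" --pt "0 0 0 0 0 0 0.3" --pt "0 0 0 0 0 0 0.3"

```text
time: 11.35
ee_pos: [0.4817, 0.317, 0.0359]
eef_rot: [0.995, 0.102, 0.005, 0.001]
ft_force: [-0.7, -0.3, 0.8]
width: 0.0298
```

```bash
python3 - <<'E'
from plan import *
err(np.array([.480,.315,.036]),down(-78.5))
plan(np.array([.44,.10,.30]),down(-90),14,0.3)
E
```

```text
t 11.35 err tool mm [ 2.08 -1.61  0.1 ] rot deg [-0.13  0.53 -0.23] F tool [-0.74  0.19 -0.78] w 0.02979136598708364
now [0.4817 0.317  0.0359] turn [ 0.1 -0.5 11.7] 11.7 dist 0.3443 minrows 7.7
[[0.01,-0.04,0.84,-0.0059,0.0146,-0.0189,0.3],[0.01,-0.04,0.84,-0.0057,0.0147,-0.0189,0.3],[0.01,-0.04,0.84,-0.0055,0.0148,-0.0189,0.3],[0.01,-0.04,0.84,-0.0053,0.0149,-0.0189,0.3],[0.01,-0.04,0.84,-0.0051,0.0149,-0.0189,0.3],[0.01,-0.04,0.84,-0.0049,0.015,-0.0189,0.3],[0.01,-0.04,0.84,-0.0047,0.0151,-0.0189,0.3],[0.01,-0.04,0.84,-0.0045,0.0151,-0.0189,0.3],[0.01,-0.04,0.84,-0.0043,0.0152,-0.0189,0.3],[0.01,-0.04,0.84,-0.004,0.0153,-0.0189,0.3]]
[[0.01,-0.04,0.84,-0.0038,0.0153,-0.0189,0.3],[0.01,-0.04,0.84,-0.0036,0.0154,-0.0189,0.3],[0.01,-0.04,0.84,-0.0034,0.0154,-0.0189,0.3],[0.01,-0.04,0.84,-0.0032,0.0155,-0.0189,0.3],[0,0,0,0,0,0,0.3],[0,0,0,0,0,0,0.3],[0,0,0,0,0,0,0.3],[0,0,0,0,0,0,0.3],[0,0,0,0,0,0,0.3],[0,0,0,0,0,0,0.3]]
```

Emit:
send_rows --pt "0 0 0 0 0 -0.008 0.3" --pt "0 0 0 0 0 -0.015 0.3" --pt "0 0 0 0 0 -0.025 0.3" --pt "0 0 0 0 0 -0.035 0.3" --pt "0 0 -2 0 0.005 -0.035 0.3" --pt "0 0 -4 -0.002 0.015 -0.035 0.3" --pt "0 0 -6 -0.002 0.025 -0.03 0.3" --pt "0 0 -6 -0.002 0.03 -0.025 0.3" --pt "0 0 -6 0 0.035 -0.02 0.3" --pt "0 0 -6 0 0.035 -0.01 0.3"

```text
time: 12.35
ee_pos: [0.5334, 0.1885, 0.2953]
eef_rot: [0.929, 0.371, 0.008, 0.001]
ft_force: [0.2, 1.1, 0.6]
width: 0.0305
```

```bash
python3 - <<'E'
from plan import *
im,d=camera("top");cv2.imwrite("pics/t4.png",cv2.resize(im[200:360,100:300],None,fx=4,fy=4,interpolation=cv2.INTER_CUBIC))
im,d=camera("scene");cv2.imwrite("pics/s4.png",cv2.resize(im[180:330,400:560],None,fx=4,fy=4,interpolation=cv2.INTER_CUBIC))
plan(np.array([.4175,-.3374,.20]),down(-1.5),13,0)
E
```

```text
now [0.5362 0.1844 0.2946] turn [  0.8  -0.5 -45.4] 45.4 dist 0.5434 minrows 12.1
[[0.06,-0.04,-3.5,-0.0342,0.023,0.0071,0],[0.06,-0.04,-3.5,-0.0355,0.0209,0.0071,0],[0.06,-0.04,-3.5,-0.0367,0.0187,0.0071,0],[0.06,-0.04,-3.5,-0.0378,0.0164,0.0071,0],[0.06,-0.04,-3.5,-0.0387,0.0141,0.0071,0],[0.06,-0.04,-3.5,-0.0395,0.0117,0.0071,0],[0.06,-0.04,-3.5,-0.0401,0.0093,0.0071,0],[0.06,-0.04,-3.5,-0.0406,0.0069,0.0071,0],[0.06,-0.04,-3.5,-0.041,0.0044,0.0071,0],[0.06,-0.04,-3.5,-0.0411,0.0019,0.0072,0]]
[[0.06,-0.04,-3.5,-0.0412,-0.0006,0.0072,0],[0.06,-0.04,-3.5,-0.0411,-0.0031,0.0072,0],[0.06,-0.04,-3.5,-0.0408,-0.0056,0.0072,0],[0,0,0,0,0,0,0],[0,0,0,0,0,0,0],[0,0,0,0,0,0,0],[0,0,0,0,0,0,0],[0,0,0,0,0,0,0],[0,0,0,0,0,0,0],[0,0,0,0,0,0,0]]
```

View pics/s4.png

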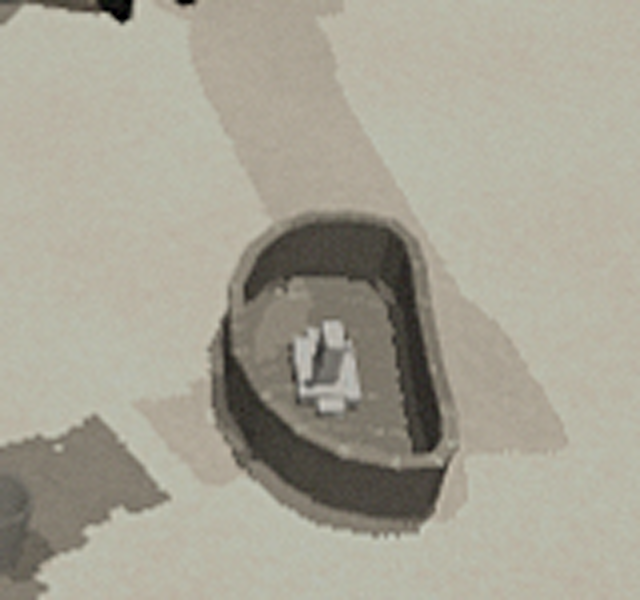

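The spent cartridge lies flat on the dish floor, around (325,370). Now to the fresh one.

Emit:
send_rows --pt "0 0 -3.6 -0.036 0.023 0.003 0" --pt "0 0 -3.6 -0.038 0.021 0.003 0" --pt "0 0 -3.6 -0.04 0.019 0.003 0" --pt "0 0 -3.6 -0.04 0.017 0.003 0" --pt "0 0 -3.6 -0.04 0.014 0.004 0" --pt "0 0 -3.6 -0.041 0.012 0.006 0" --pt "0 0 -3.6 -0.041 0.009 0.008 0" --pt "0 0 -3.6 -0.041 0.007 0.01 0" --pt "0 0 -3.6 -0.041 0.004 0.012 0" --pt "0 0 -3.6 -0.041 0.002 0.012 0"

```text
time: 13.45
ee_pos: [0.441, -0.2325, 0.2358]
eef_rot: [0.761, 0.649, 0.013, 0.007]
ft_force: [1.2, 0.3, -0.9]
width: 0.0438
```

```bash
python3 - <<'E'
from plan import *
plan(np.array([.4175,-.3374,.080]),down(-1.5),10,0)
E
```

```text
now [ 0.441  -0.2325  0.2358] turn [ 1.7 -0.5 -7.6] 7.8 dist 0.1893 minrows 4.2
[[0.17,-0.05,-0.76,-0.0109,-0.0011,0.0154,0],[0.17,-0.05,-0.76,-0.0109,-0.0012,0.0154,0],[0.17,-0.05,-0.76,-0.0108,-0.0013,0.0155,0],[0.17,-0.05,-0.76,-0.0108,-0.0014,0.0155,0],[0.17,-0.05,-0.76,-0.0108,-0.0015,0.0155,0],[0.17,-0.05,-0.76,-0.0107,-0.0016,0.0155,0],[0.17,-0.05,-0.76,-0.0107,-0.0017,0.0155,0],[0.17,-0.05,-0.76,-0.0107,-0.0018,0.0155,0],[0.17,-0.05,-0.76,-0.0106,-0.0019,0.0155,0],[0.17,-0.05,-0.76,-0.0106,-0.002,0.0156,0]]
```

Emit:
send_rows --pt "0.2 0 -0.9 -0.012 -0.001 0.016 0" --pt "0.2 0 -0.9 -0.014 -0.001 0.018 0" --pt "0.2 0 -0.9 -0.014 -0.002 0.018 0" --pt "0.2 -0.1 -0.9 -0.014 -0.002 0.018 0" --pt "0.2 -0.1 -0.9 -0.014 -0.002 0.018 0" --pt "0.2 -0.1 -0.9 -0.014 -0.002 0.018 0" --pt "0.2 -0.1 -0.9 -0.012 -0.002 0.018 0" --pt "0.2 -0.1 -0.8 -0.009 -0.002 0.015 0" --pt "0.1 0 -0.5 -0.005 -0.001 0.01 0" --pt "0 0 0 0 0 0 0"

```text
time: 14.45
ee_pos: [0.4169, -0.3422, 0.0868]
eef_rot: [0.717, 0.697, 0.003, 0.002]
ft_force: [0.7, 0.1, 0.2]
width: 0.0434
```

```bash
python3 - <<'E'
from plan import *
p=np.array([.4175,-.3374,.032]);err(p,down(-1.5))
plan(p,down(-1.5),8,0)
E
```

```text
t 14.45 err tool mm [ -4.83  -0.47 -54.77] rot deg [-0.38  0.04  0.18] F tool [ 0.15  0.65 -0.19] w 0.043438047468155924
now [ 0.4169 -0.3422  0.0868] turn [ 0.4 -0.  -0.2] 0.4 dist 0.055 minrows 1.2
[[0.05,0,-0.02,0.0006,0,0.0068,0],[0.05,0,-0.02,0.0006,0,0.0068,0],[0.05,0,-0.02,0.0006,0,0.0068,0],[0.05,0,-0.02,0.0006,0,0.0068,0],[0.05,0,-0.02,0.0006,0,0.0068,0],[0.05,0,-0.02,0.0006,0,0.0068,0],[0.05,0,-0.02,0.0006,0,0.0068,0],[0.05,0,-0.02,0.0006,0.0001,0.0068,0],[0,0,0,0,0,0,0],[0,0,0,0,0,0,0]]
```

Emit:
send_rows --pt "0.1 0 0 0.001 0.0005 0.009 0" --pt "0.1 0 0 0.001 0 0.01 0" --pt "0.1 0 -0.1 0.001 0 0.01 0" --pt "0.1 0 -0.1 0.001 0 0.009 0" --pt "0 0 0 0.0006 0 0.007 0" --pt "0 0 0 0 0 0.004 0" --pt "0 0 0 0 0 0.002 0" --pt "0 0 0 0 0 0.001 0" --pt "0 0 0 0 0 0 0" --pt "0 0 0 0 0 0 0"

```text
time: 15.45
ee_pos: [0.42, -0.3357, 0.0325]
eef_rot: [0.716, 0.699, 0.001, 0.001]
ft_force: [0.1, 0.5, 0.1]
width: 0.0437
```

```bash
python3 - <<'E'
from plan import *
p=np.array([.4175,-.3374,.032]);err(p,down(-1.5))
im,d=camera("scene");cv2.imwrite("pics/s5.png",cv2.resize(im[150:270,170:310],None,fx=5,fy=5,interpolation=cv2.INTER_CUBIC))
s=read_state();q=s["ee_pos"]
E
```

```text
t 15.45 err tool mm [ 1.8   2.49 -0.45] rot deg [-0.12  0.01 -0.12] F tool [ 0.49  0.05 -0.14] w 0.04369652461524736
```

View pics/s5.png

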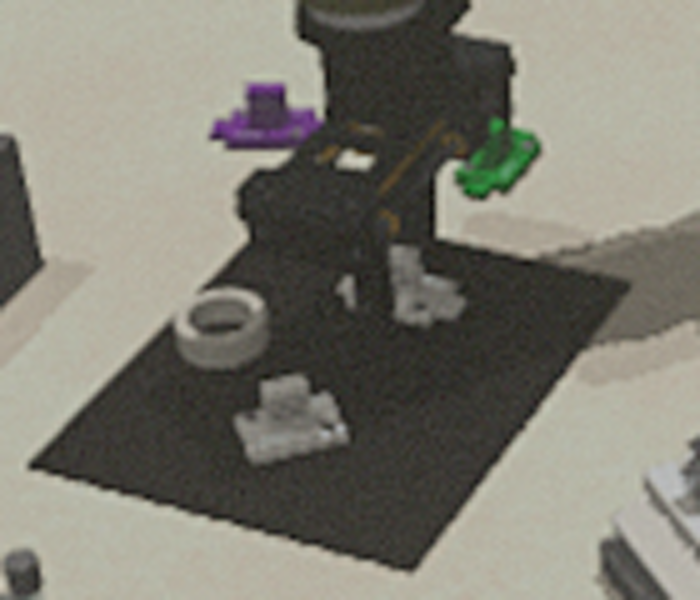

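Emit:
send_rows --pt "0 0 0.1 -0.002 -0.0025 0 0" --pt "0 0 0 0 0 0 0.2" --pt "0 0 0 0 0 0 0.5" --pt "0 0 0 0 0 0 0.7" --pt "0 0 0 0 0 0 1" --pt "0 0 0 0 0 0 1" --pt "0 0 0 0 0 0 1" --pt "0 0 0 0 0 0 1" --pt "0 0 0 0 0 0 1" --pt "0 0 0 0 0 0 1" --force 45

```text
time: 16.5
ee_pos: [0.4176, -0.3382, 0.0332]
eef_rot: [0.716, 0.698, 0.001, 0.001]
ft_force: [-0.2, -0.7, 0.6]
width: 0.0116
```

```bash
python3 - <<'E'
from plan import *
p=np.array([.4175,-.3374,.032]);err(p,down(-1.5))
s=read_state();np.savez("grip.npz",p=s["ee_pos"],q=s["eef_rot"])
im,d=camera("scene");cv2.imwrite("pics/s6.png",cv2.resize(im[150:270,170:310],None,fx=5,fy=5,interpolation=cv2.INTER_CUBIC))
E
```

```text
t 16.5 err tool mm [-0.85  0.1  -1.22] rot deg [-0.19 -0.04  0.01] F tool [-0.69 -0.18 -0.56] w 0.011581675828177455
```

View pics/s6.png

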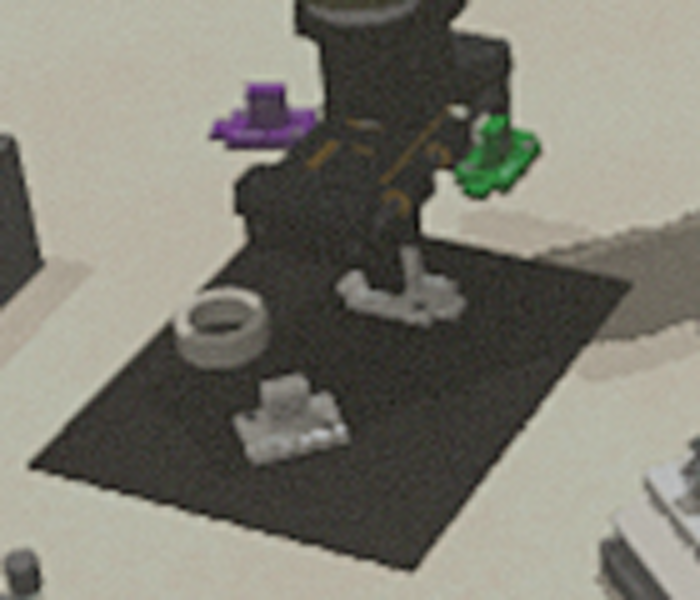

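Fresh cartridge gripped at 11.6 mm; its neighbours have not moved. Lifting it and carrying it to the cradle.

```bash
cat >> plan.py <<'E'
ref=np.load("ref.npz"); RR=R.from_quat(ref["q"]).as_matrix()
def ins(h,x=-.001,y=0): # h: underside height above seat
    return ref["p"]+RR@np.array([x,y,-.0011-h]),RR
E
python3 - <<'E'
from plan import *
p,Rm=ins(.09);plan(p+[0,0,.03],Rm,18,1)
E
```

```text
now [ 0.4176 -0.3383  0.0332] turn [28.8 10.6 39.9] 50.4 dist 0.3782 minrows 8.4
[[1.6,0.59,2.22,0.0142,0.0123,-0.0094,1],[1.6,0.59,2.22,0.0148,0.0115,-0.0095,1],[1.6,0.59,2.22,0.0153,0.0107,-0.0097,1],[1.6,0.59,2.22,0.0158,0.0098,-0.0098,1],[1.6,0.59,2.22,0.0163,0.0089,-0.0099,1],[1.6,0.59,2.22,0.0167,0.008,-0.01,1],[1.6,0.59,2.22,0.0171,0.007,-0.01,1],[1.6,0.59,2.22,0.0174,0.0061,-0.01,1],[1.6,0.59,2.22,0.0178,0.0051,-0.01,1],[1.6,0.59,2.22,0.018,0.0041,-0.0099,1]]
[[1.6,0.59,2.22,0.0183,0.0032,-0.0099,1],[1.6,0.59,2.22,0.0185,0.0022,-0.0097,1],[1.6,0.59,2.22,0.0186,0.0012,-0.0096,1],[1.6,0.59,2.22,0.0188,0.0002,-0.0094,1],[1.6,0.59,2.22,0.0189,-0.0008,-0.0092,1],[1.6,0.59,2.22,0.0189,-0.0018,-0.009,1],[1.6,0.59,2.22,0.0189,-0.0028,-0.0087,1],[1.6,0.59,2.22,0.0189,-0.0037,-0.0085,1],[0,0,0,0,0,0,1],[0,0,0,0,0,0,1]]
```

Lift straight up first, then move.

Emit:
send_rows --pt "0 0 0 0 0 -0.015 1" --pt "0 0 0 0 0 -0.025 1" --pt "0 0 0 0 0 -0.035 1" --pt "0 0 0 0 0 -0.035 1" --pt "0 0 0 0 0 -0.03 1" --pt "1.6 0.6 2.2 0.014 0.012 -0.02 1" --pt "1.6 0.6 2.2 0.02 0.012 -0.01 1" --pt "1.6 0.6 2.2 0.022 0.012 -0.005 1" --pt "1.6 0.6 2.2 0.022 0.012 -0.005 1" --pt "1.6 0.6 2.2 0.022 0.012 -0.005 1"

```text
time: 17.55
ee_pos: [0.4872, -0.2456, 0.2234]
eef_rot: [0.782, 0.618, -0.031, -0.07]
ft_force: [-0.3, -0.4, -0.1]
width: 0.0118
```

```bash
python3 - <<'E'
from plan import *
p,Rm=ins(.09);plan(p+[0,0,.03],Rm,10,1)
E
```

```text
now [ 0.4872 -0.2456  0.2234] turn [20.4  7.5 28.1] 35.5 dist 0.2241 minrows 5.0
[[2.04,0.75,2.81,0.0189,0.012,0.0011,1],[2.04,0.75,2.81,0.0195,0.0111,0.0009,1],[2.04,0.75,2.81,0.02,0.0102,0.0008,1],[2.04,0.75,2.81,0.0204,0.0092,0.0007,1],[2.04,0.75,2.81,0.0208,0.0082,0.0007,1],[2.04,0.75,2.81,0.0212,0.0072,0.0007,1],[2.04,0.75,2.81,0.0215,0.0062,0.0007,1],[2.04,0.75,2.81,0.0218,0.0051,0.0008,1],[2.04,0.75,2.81,0.022,0.0041,0.0009,1],[2.04,0.75,2.81,0.0222,0.003,0.0011,1]]
```

Emit:
send_rows --pt "2.2 0.8 3 0.02 0.013 0.001 1" --pt "2.2 0.8 3 0.021 0.012 0.001 1" --pt "2.2 0.8 3 0.021 0.011 0.001 1" --pt "2.2 0.8 3 0.021 0.01 0.001 1" --pt "2.2 0.8 3 0.021 0.009 0.001 1" --pt "2.2 0.8 3 0.022 0.008 0.001 1" --pt "2.2 0.8 3 0.022 0.007 0.001 1" --pt "2.2 0.8 3 0.022 0.006 0.001 1" --pt "2 0.7 2.8 0.022 0.005 0.001 1" --pt "1.4 0.5 2 0.018 0.003 0.001 1"

```text
time: 18.55
ee_pos: [0.6611, -0.0833, 0.1948]
eef_rot: [0.887, 0.374, -0.111, -0.246]
ft_force: [0.3, -0.2, -1.7]
width: 0.0118
```

```bash
python3 - <<'E'
from plan import *
p,Rm=ins(.05);plan(p,Rm,8,1)
E
```

```text
now [ 0.6611 -0.0833  0.1948] turn [-1.5 -0.2 -1.8] 2.3 dist 0.0652 minrows 1.4
[[-0.18,-0.03,-0.23,-0.0018,0.0008,0.0079,1],[-0.18,-0.03,-0.23,-0.0018,0.0008,0.0079,1],[-0.18,-0.03,-0.23,-0.0018,0.0007,0.0079,1],[-0.18,-0.03,-0.23,-0.0018,0.0007,0.0079,1],[-0.18,-0.03,-0.23,-0.0018,0.0007,0.0079,1],[-0.18,-0.03,-0.23,-0.0018,0.0006,0.0079,1],[-0.18,-0.03,-0.23,-0.0018,0.0006,0.0079,1],[-0.18,-0.03,-0.23,-0.0018,0.0006,0.0079,1],[0,0,0,0,0,0,1],[0,0,0,0,0,0,1]]
```

Emit:
send_rows --pt "0 0 0 0 0 0 1" --pt "-0.2 0 -0.3 -0.003 0.0008 0.007 1" --pt "-0.3 0 -0.4 -0.004 0.0008 0.008 1" --pt "-0.3 0 -0.4 -0.003 0.0008 0.008 1" --pt "-0.3 -0.1 -0.4 -0.003 0.0008 0.008 1" --pt "-0.2 -0.1 -0.3 -0.002 0.0006 0.008 1" --pt "-0.2 0 -0.2 -0.001 0.0006 0.007 1" --pt "0 0 0 0 0 0.004 1" --pt "0 0 0 0 0 0 1" --pt "0 0 0 0 0 0 1"

```text
time: 19.55
ee_pos: [0.6288, -0.0835, 0.1449]
eef_rot: [0.883, 0.393, -0.104, -0.234]
ft_force: [0.7, 0.6, -1.2]
width: 0.0115
```

```bash
python3 - <<'E'
from plan import *
p,Rm=ins(.05);err(p,Rm)
im,d=camera("scene");cv2.imwrite("pics/s7.png",cv2.resize(im[190:290,270:380],None,fx=6,fy=6,interpolation=cv2.INTER_CUBIC));np.savez("scene7.npz",im=im,d=d)
p,Rm=ins(.026);plan(p,Rm,9,1)
E
```

```text
t 19.55 err tool mm [-7.7   0.03 -8.42] rot deg [-0.29 -0.16 -0.38] F tool [0.89 0.68 0.94] w 0.011520202093880555
now [ 0.6288 -0.0834  0.1449] turn [0.3 0.2 0.4] 0.5 dist 0.0333 minrows 0.7
[[0.03,0.02,0.04,0.0009,0,0.0036,1],[0.03,0.02,0.04,0.0009,0,0.0036,1],[0.03,0.02,0.04,0.0009,0,0.0036,1],[0.03,0.02,0.04,0.0009,0,0.0036,1],[0.03,0.02,0.04,0.0009,0,0.0036,1],[0.03,0.02,0.04,0.0009,0,0.0036,1],[0.03,0.02,0.04,0.0009,0,0.0036,1],[0.03,0.02,0.04,0.0009,0,0.0036,1],[0.03,0.02,0.04,0.0008,0,0.0036,1],[0,0,0,0,0,0,1]]
```

View pics/s7.png

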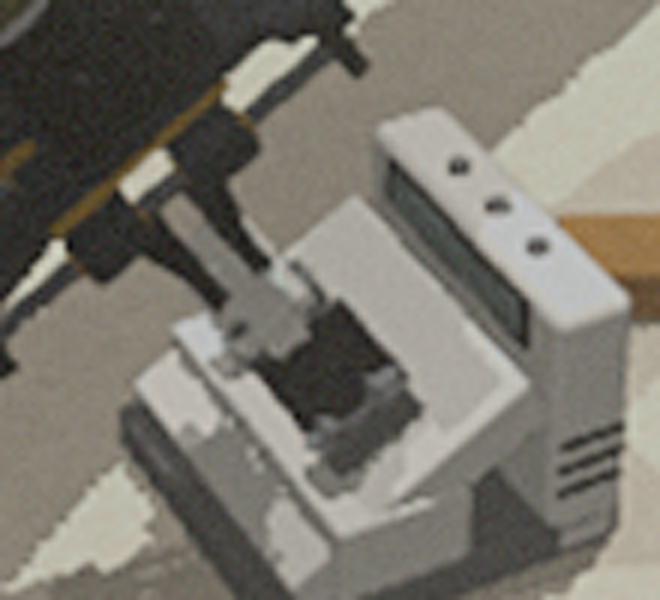

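Emit:
send_rows --pt "0 0 0.1 0.002 0 0.003 1" --pt "0.1 0 0.1 0.002 0 0.004 1" --pt "0.1 0.1 0.1 0.002 0 0.005 1" --pt "0.1 0.1 0.1 0.0015 0 0.005 1" --pt "0 0 0 0.001 0 0.004 1" --pt "0 0 0 0 0 0.003 1" --pt "0 0 0 0 0 0.002 1" --pt "0 0 0 0 0 0 1" --pt "0 0 0 0 0 0 1" --pt "0 0 0 0 0 0 1"

```text
time: 20.6
ee_pos: [0.6251, -0.0668, 0.1202]
eef_rot: [0.884, 0.39, -0.104, -0.237]
ft_force: [-0.1, -0.5, -0.7]
width: 0.0117
```

```bash
python3 - <<'E'
from plan import *
p,Rm=ins(.0);err(p,Rm)
im,d=camera("scene");cv2.imwrite("pics/s8.png",cv2.resize(im[190:290,270:380],None,fx=6,fy=6,interpolation=cv2.INTER_CUBIC))
E
```

```text
t 20.6 err tool mm [  2.12   0.27 -30.08] rot deg [0.03 0.06 0.02] F tool [-0.41  0.54  0.5 ] w 0.01168027062513109
```

View pics/s8.png

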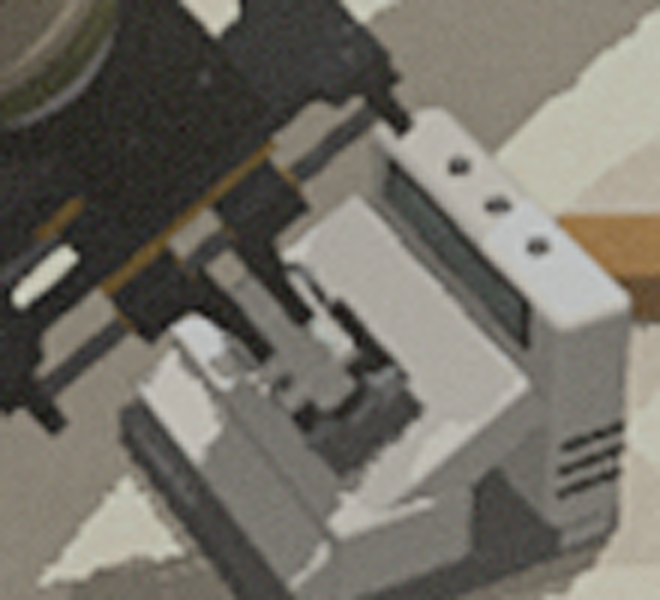

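Emit:
send_rows --pt "0 0 0 -0.002 0 0.001 1" --pt "0 0 0 0 0 0.003 1" --pt "0 0 0 0 0 0.003 1" --pt "0 0 0 0 0 0.003 1" --pt "0 0 0 0 0 0.003 1" --pt "0 0 0 0 0 0.002 1" --pt "0 0 0 0 0 0.001 1" --pt "0 0 0 0 0 0 1" --pt "0 0 0 0 0 0 1" --pt "0 0 0 0 0 0 1"

```text
time: 21.65
ee_pos: [0.6171, -0.0625, 0.1057]
eef_rot: [0.884, 0.39, -0.104, -0.237]
ft_force: [-0.3, -0.6, 1.0]
width: 0.0116
```

```bash
python3 - <<'E'
from plan import *
p,Rm=ins(.0);err(p,Rm)
E
```

```text
t 21.65 err tool mm [ -0.03  -0.1  -13.07] rot deg [0.04 0.07 0.01] F tool [-0.65 -0.35 -0.9 ] w 0.011591434015800501
```

Emit:
send_rows --pt "0 0 0 0 0 0.002 1" --pt "0 0 0 0 0 0.002 1" --pt "0 0 0 0 0 0.002 1" --pt "0 0 0 0 0 0.002 1" --pt "0 0 0 0 0 0.002 1" --pt "0 0 0 0 0 0.002 1" --pt "0 0 0 0 0 0.001 1" --pt "0 0 0 0 0 0 1" --pt "0 0 0 0 0 0 1" --pt "0 0 0 0 0 0 1"

```text
time: 22.65
ee_pos: [0.6144, -0.0588, 0.0991]
eef_rot: [0.885, 0.39, -0.101, -0.235]
ft_force: [-0.5, 0.8, 3.7]
width: 0.0115
```

```bash
python3 - <<'E'
from plan import *
p,Rm=ins(.0);err(p,Rm)
E
```

```text
t 22.65 err tool mm [ 0.84 -0.67 -5.14] rot deg [-0.29  0.33 -0.07] F tool [ 0.23 -2.58 -2.74] w 0.011521295960079734
```

Emit:
send_rows --pt "0 0 0 0 0 0.003 1" --pt "0.1 -0.2 0 0 0 0.004 1" --pt "0.1 -0.1 0 0 0 0.004 1" --pt "0 0 0 0 0 0.004 1" --pt "0 0 0 0 0 0.004 1" --pt "0 0 0 0 0 0.004 1" --pt "0 0 0 0 0 0.004 1" --pt "0 0 0 0 0 0.004 1" --pt "0 0 0 0 0 0.003 1" --pt "0 0 0 0 0 0.003 1"

```text
time: 23.65
ee_pos: [0.6121, -0.0568, 0.0943]
eef_rot: [0.888, 0.391, -0.091, -0.226]
ft_force: [0.6, -5.6, 20.6]
width: 0.0117
```

```bash
python3 - <<'E'
from plan import *
p,Rm=ins(.0);err(p,Rm)
E
```

```text
t 23.65 err tool mm [ 0.79 -1.05  0.52] rot deg [-1.76  0.95 -0.14] F tool [ -3.72  -6.66 -19.92] w 0.011739777892708504
```

Emit:
send_rows --pt "0.5 -0.3 0 0 0.0003 0.002 1" --pt "0.6 -0.3 0 0 0.0003 0.002 1" --pt "0.6 -0.3 0 0 0.0003 0.002 1" --pt "0.6 -0.3 0 0 0.0003 0.003 1" --pt "0.5 -0.2 0 0 0.0002 0.003 1" --pt "0.4 -0.2 0 0 0 0.003 1" --pt "0.3 0 0 0 0 0.002 1" --pt "0 0 0 0 0 0 1" --pt "0 0 0 0 0 0 1" --pt "0 0 0 0 0 0 1"

```text
time: 24.65
ee_pos: [0.613, -0.0572, 0.0938]
eef_rot: [0.881, 0.391, -0.108, -0.242]
ft_force: [-0.5, -0.5, 5.3]
width: 0.012
```

```bash
python3 - <<'E'
from plan import *
p,Rm=ins(.0);err(p,Rm);print(Rm.T@read_state()["torque"])
im,d=camera("scene");cv2.imwrite("pics/s9.png",cv2.resize(im[190:290,270:380],None,fx=6,fy=6,interpolation=cv2.INTER_CUBIC))
E
```

```text
t 24.65 err tool mm [1.08 0.09 0.5 ] rot deg [ 0.86 -0.19 -0.19] F tool [-0.71 -2.63 -4.64] w 0.01195465049900156
[ 0.00763716 -0.1419321   0.00641429]
```

View pics/s9.png

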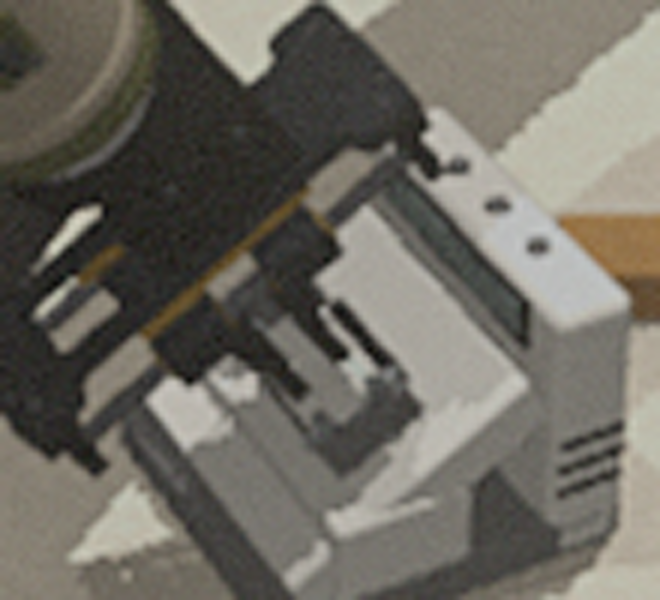

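Emit:
send_rows --pt "-0.3 0 0 0 0 0.003 1" --pt "-0.3 0 0.1 0 0 0.004 1" --pt "-0.3 0.1 0.1 0 0 0.005 1" --pt "-0.2 0 0 0 0 0.006 1" --pt "0 0 0 0 0 0.006 1" --pt "0 0 0 0 0 0.006 1" --pt "0 0 0 0 0 0.006 1" --pt "0.2 0 0 0 0 0.006 1" --pt "0.2 0 0 0 0 0.006 1" --pt "0.2 0 0 0 0 0.006 1"

```text
time: 25.7
ee_pos: [0.6122, -0.0567, 0.0938]
eef_rot: [0.89, 0.39, -0.084, -0.222]
ft_force: [-0.5, -8.6, 36.4]
width: 0.012
```

```bash
python3 - <<'E'
from plan import *
p,Rm=ins(.0);err(p,Rm);print(Rm.T@read_state()["torque"])
E
```

```text
t 25.7 err tool mm [ 0.94 -0.77  0.94] rot deg [-2.45  1.51 -0.14] F tool [ -6.74 -13.43 -34.21] w 0.011960065978852427
[ 2.85179384 -1.72677727 -0.07642385]
```

Pushed with 34 N and no further travel, so it is against the seat. Now I relieve the load, level the tool and let go.

Emit:
send_rows --pt "0.8 -0.5 0 0 0.0002 0 1" --pt "0.8 -0.5 0 0 0.0002 0 1" --pt "0.5 -0.3 0 0 0.0002 0 1" --pt "0.2 0 0 0 0 0 1" --pt "0 0 0 0 0 0 1" --pt "0 0 0 0 0 0 0.7" --pt "0 0 0 0 0 0 0.4" --pt "0 0 0 0 0 0 0.3" --pt "0 0 0 0 0 0 0.2" --pt "0 0 0 0 0 0 0.2"

```text
time: 26.7
ee_pos: [0.6119, -0.057, 0.0911]
eef_rot: [0.883, 0.391, -0.105, -0.237]
ft_force: [-0.3, -0.5, 0.5]
width: 0.0327
```

```bash
python3 - <<'E'
from plan import *
p,Rm=ins(.0);err(p,Rm);print(Rm.T@read_state()["torque"])
E
```

```text
t 26.7 err tool mm [0.52 0.58 3.28] rot deg [ 0.13 -0.01 -0.1 ] F tool [-0.55 -0.15 -0.49] w 0.03267652145764018
[-0.65648124 -0.0182699   0.06127463]
```

Emit:
send_rows --pt "0 0 0 0 0 -0.004 0.2" --pt "0 0 0 0 0 -0.008 0.2" --pt "0 0 0 0 0 -0.012 0.2" --pt "0 0 0 0 0 -0.015 0.2" --pt "0 0 0 0 0 -0.02 0.2" --pt "0 0 0 0 0 -0.025 0.2" --pt "0 0 0 -0.02 0 -0.025 0.2" --pt "0 0 0 -0.03 0 -0.02 0.2" --pt "0 0 0 -0.04 0 -0.01 0.2" --pt "0 0 0 -0.04 0 0 0.2"

```text
time: 27.7
ee_pos: [0.5805, -0.2012, 0.2228]
eef_rot: [0.882, 0.395, -0.103, -0.236]
ft_force: [0.4, -1.5, 0.1]
width: 0.0348
```

```bash
python3 - <<'E'
from ov import *
for n in("scene","top"):
    im,d=camera(n);np.savez(n+"10.npz",im=im,d=d)
a=np.load("scene0.npz")["im"][200:290,280:370];b=np.load("scene10.npz")["im"][200:290,280:370]
cv2.imwrite("pics/s10.png",cv2.resize(np.hstack([a,b]),None,fx=4.4,fy=4.4,interpolation=cv2.INTER_CUBIC))
a=np.load("top0.npz")["im"][190:270,265:355];b=np.load("top10.npz")["im"][190:270,265:355]
cv2.imwrite("pics/t10.png",cv2.convertScaleAbs(cv2.resize(np.hstack([a,b]),None,fx=4.4,fy=4.4,interpolation=cv2.INTER_CUBIC),alpha=1.3))
E
```

```text
(no output)
```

View pics/s10.png

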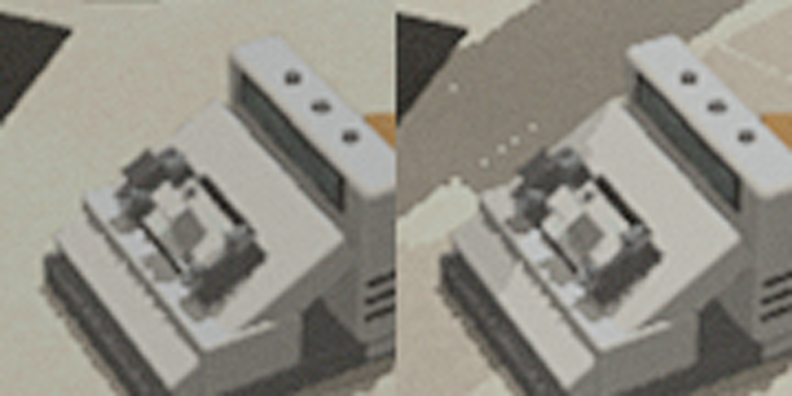

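View pics/t10.png

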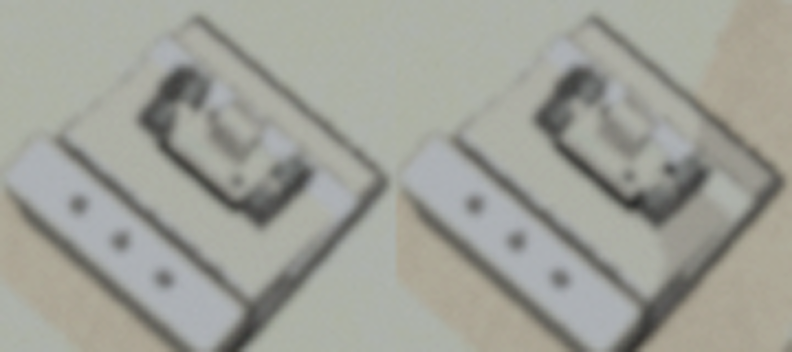

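```bash
python3 - <<'E'
from plan import *
for n in("scene","top"):
    for tag in("0","10"):
        d=np.load(n+tag+".npz")["d"];W=cloud(n,d);L=(W-CR[:3,3])@CR[:3,:3]*1e3
        a=lambda x0,x1,y0,y1,z0,z1:[m for m in [L[(L[...,0]>x0)&(L[...,0]<x1)&(L[...,1]>y0)&(L[...,1]<y1)&(L[...,2]>z0)&(L[...,2]<z1)]]][0]
        r=a(-5,5,-12,12,25,45);p1=a(-16,16,13,24,0,18);p2=a(-16,16,-24,-13,0,18)
        print(n,tag,"ribtop",len(r),np.median(r,0).round(1),"plate+y",len(p1),np.median(p1,0).round(1),"plate-y",len(p2),np.median(p2,0).round(1))
A=[np.load(f"scene{t}.npz")["im"].astype(np.float32).mean(2)[225:272,305:345] for t in("0","10")]
print(cv2.phaseCorrelate(A[0],A[1],cv2.createHanningWindow((40,47),cv2.CV_32F)))
A=[np.load(f"top{t}.npz")["im"].astype(np.float32).mean(2)[200:244,296:340] for t in("0","10")]
print(cv2.phaseCorrelate(A[0],A[1],cv2.createHanningWindow((44,44),cv2.CV_32F)))
E
```

```text
scene 0 ribtop 32 [ 0.6 -1.7 33. ] plate+y 24 [-5.9 18.2  7.7] plate-y 41 [  0.1 -17.1   7.1]
scene 10 ribtop 29 [-0.3 -1.7 32.8] plate+y 23 [-7.2 18.9  6.6] plate-y 52 [  0.3 -17.2   8.4]
top 0 ribtop 31 [ 0.7  2.1 33.3] plate+y 50 [ 0.8 18.1  8.7] plate-y 42 [  1.8 -18.    8.2]
top 10 ribtop 39 [ 0.5  0.9 33.9] plate+y 44 [-0.5 18.2  9.5] plate-y 38 [  3.9 -19.    8.6]
((0.26281064108666286, 0.6266357588667901), 1.0041329683115086)
((-0.041315490815435396, -0.005377725451253923), 1.1916492838918427)
```

Seated heights match the original cartridge within about 1 mm at both ends. Last check is the rest of the scene.

```bash
python3 - <<'E'
import cv2,numpy as np
b=np.load("scene10.npz")["im"];cv2.imwrite("pics/s11.png",b)
E
```

```text
(no output)
```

View pics/s11.png

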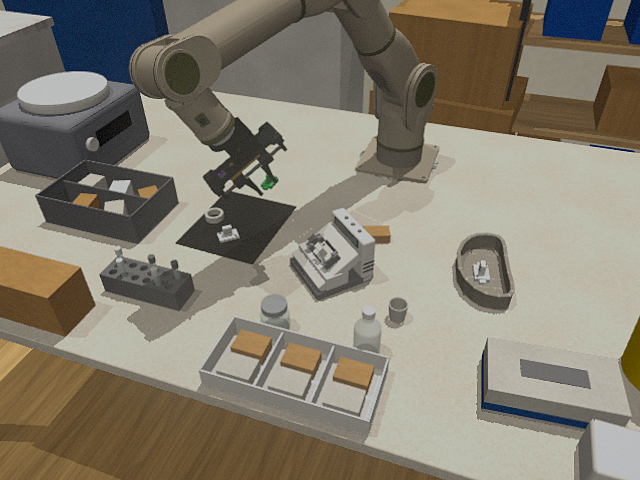

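The spent cartridge is in the dish at (482,271), the fresh one is in the cradle, and the blank, tape, carton, cup, bottle and jar have not moved. The gripper is clear of everything.

```bash
python3 -c "
from bench import *
s=read_state();print(s['time'],s['ft_force'],abs(s['joint_vel']).max());print(close_job())"
```

```text
27.8 [-0.13242174  0.53292166  0.60329121] 0.05562688466670366
the job is handed in; nothing more can be done
None
```

I pulled the spent cartridge from the cradle and set it flat on the floor of the kidney dish. I then pushed the fresh eared cartridge into the cradle, let go, backed the gripper clear, and handed in at 27.8 s.

**Seating:** the last push reached about 34 N with no further travel. The depth readings for the rib top and both plate ends match the original seated cartridge within about 1.3 mm, and the before and after pictures look the same. I inferred the clips snapping over both ears from this; I did not tug on the cartridge to test it. The tool tilted about 2.5° under that push, and I levelled it before letting go.

**Rest of the scene:** in the last picture the blank, tape, carton, cup, bottle and jar look where they started. The gripper partly hid the green and purple look-alikes in that picture, so I could only see the green one; the arm did not go near either of them. The wrist force was about zero at hand-in.

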